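# Release the soap bar from the left-hand clamp and add it to the curing row

### The job

The wing knob of the bar clamp has a left-hand thread: turn it clockwise (seen from above) as far as it goes, so that the jaw draws back off the soap bar. Then lift the bar out of the clamp and set it down gently, not dropped, in the free place of the row on the curing rack: flat and centred on the sheet of paper there, square and side by side with the two bars already lying in the row. Leave those two bars and the two wooden hand stamps where they are, and leave the clamp loosened.

Things in the scene. Friction and masses are not known exactly. Their poses are not given: they have to be found in the camera images.
- knob (a joint): Angle of the clamp's wing knob, rad, about its upright axis: 0 = tight (start; a hard stop, it cannot go anticlockwise), grows as it is turned CLOCKWISE seen from above, 2.5 = fully loose (hard stop). Steady friction about 0.12 N m; it stays where left. As a screw it rises 2.4 mm per rad (6 mm in all) and draws the clamp's jaw back 7.2 mm per rad (18 mm in all).
- knob_grip (a point): Middle of the knob's black wing, on the knob's axis, 81 mm above the bench when tight. The wing is an upright bar 70 mm long (this point's x), 16 mm wide (its y) and 28 mm high (14 mm above and below), free at both sides; it turns with the knob. A 28 mm round hub and the housing (top 53 mm above the bench) stand below it. Grip across the 16 mm from above.
- clamp: Fixed bar clamp: dark steel plate 84 mm (x) by 236 mm (y), 12 mm thick; origin under its centre, at bench height. Knob axis at y = -70 mm. Soap bar on the plate, centred at y = +55 mm, long side along y, between a stop (36 mm above the bench) and the jaw. Four pins 12 mm high, 10 mm thick, stand beside the bar 29 mm either way from its middle; the middle is free for fingers.
- jaw_lip (a point): Tip of the moving jaw's lip, 47 mm above the bench. The jaw is aluminium, 58 mm wide, top 51 mm above the bench, at the bar's end towards the knob. While tight the lip overlaps the top of the bar's end by 11 mm, so the bar cannot be lifted; fully loose it stands 7 mm clear of the bar's end.
- bar_center (a point): Centre of the cream soap bar that starts in the clamp: a block 55 mm (its x) by 80 mm (its y) by 29 mm high, about 110 g; this point lies 14.5 mm above its underside. Grip across the 55 mm.
- paper: The free place in the row: a white paper sheet 60 mm (x) by 88 mm (y), under 1 mm thick, fixed on the rack. Origin at its centre on the rack's top, 24 mm above the bench. The bar shall lie centred here with its 80 mm side along this y (either way round). It is one of three places in a row along its x axis, 88 mm from centre to centre: either end or the middle.
- rack: The fixed curing rack of pale wooden slats, 112 mm (x) by 272 mm (y), flat top 24 mm above the bench. Origin under its centre, at bench height. The row of bars runs along its y axis, the bars' long sides along its x axis.
- row_bar1_center (a point): Centre of one of the two bars already in the row, 56 x 78 x 26 mm, its 78 mm side along its y axis; this point is 13 mm above the rack's top. Must stay.
- row_bar2_center (a point): Centre of the other bar already in the row, 53 x 77 x 25 mm, its 77 mm side along its y axis; this point is 12.5 mm above the rack's top. Must stay.
- stamp_mid_center (a point): Centre of a turned wooden hand stamp, 35 mm thick and 64 mm high, that stands on the bench behind the clamp and the rack, between them. Must stay.
- stamp_side_center (a point): Centre of a second such hand stamp, standing on the bench farther back on the left. Must stay.

How it is judged:
By the outcome, as a careful person would: the job done as asked, in the order asked, and still so for the second after the job is handed in, with the robot touching nothing.
It also fails if it takes over 61 s, if anything falls off the work surface, if the arm or the gripper's body presses on something with over 40 N, if the wrist force passes 120 N, or if a joint passes its speed limit or range.

### The arm

A 6-joint arm with a two-finger parallel gripper is mounted at the origin on a cart in front of the work surface, level with it; the furniture and walls round the work are solid. World frame = base frame: x ahead of the robot, y to its left, z up, the work surface at z = 0. Lengths are in m, angles in degrees, forces in N, time in s.
With the tool pointing down it reaches from about 0.4 to 0.825 m from the base axis. Payload 7 kg.
Tool frame: the origin (TCP) lies midway between the tips of the shut fingers; the grasp point (between the pads) lies hold_point_z behind it (hold_point_z is the distance from the TCP to the grasp point, in m); z points along the fingers, y is the line along which they close (so a half turn about z gives the same grasp; the last joint's range is limited). The gripper opens to 88 mm and grips with 3 to 60 N. Pads are 19 mm wide; open, the fingers measure 130 mm over their backs; the gripper's body (78 mm by 193 mm) begins 47 mm behind the grasp point.
Start: joints at [-52.248, 20.546, 0.682, 0, -70.136, -16.507], TCP at [0.245, -0.629, 0.189] pointing down, gripper open.
Joint ranges: [-176.03, 176.03], [-82.01, 121.73], [-58.28, 71.71], [-173.87, 95.51], [-174.79, -0.11], [-173.66, 173.66]. Speed limits (degrees/s): [136.94, 136.94, 172.46, 180, 180, 180].

### API

Orientations are given as [roll, pitch, yaw] about the fixed x, y, z axes, in that order (R = Rz(yaw) Ry(pitch) Rx(roll)).
In Python, from plant import * gives the robot as it stands.
- The arm moves only by the tool step_arm, never from a script. Its argument "steps" is a list that holds one entry, the list of rows, each a list of 6 numbers: the shift along the tool's x, y, z scaled (see below), then the turn, a rotation vector about the tool's x, y, z scaled (see below). In form: [[[tx, ty, tz, wx, wy, wz], ...]]. A call has 1 to 20 rows; each row is the pose to reach, as a shift and turn from the pose commanded when the call began, along the tool's axes at that moment; what a row does not reach only later rows make up. The controller multiplies each number of a shift by 100 mm and each number of a turn by 0.5 rad. A row lasts 1/10 s, in which the tool goes at most 50 mm and 8.59 degrees, less where a joint would pass 70% of its speed; a pose out of reach is approached as far as the arm can. A call with a number of a shift or a turn outside -1 to 1 is refused whole. A call with a gripper value outside its range is refused whole. "jaw" is the closure in counts, from 0 (fully open) to 255 (shut), set as the call begins (left out, the last holds). The fingers move at their own pace and stop on an object; the grip force is fixed at half the most. Time passes only in rows, so rows that repeat a pose let the fingers close. It gives the time, the measured TCP pose, the force, the opening and the grip force at its end, in the units of the state.
- get_obs(): the state, without advancing time (a new reading comes with each control period).
- snapshot(name): name is "side" or "top"; returns (picture, depth): 400x640x3 uint8, red, green, blue; 400x640 float32, m along the optical axis (not along the pixel's ray), 0 where there is no reading.
- calibration(name): a dict with "mtx" (3x3 intrinsics, pixels), "rvec" (rotation vector, rad) and "tvec" (3), from world to camera coordinates, as OpenCV has them. Camera axes: x right, y down, z forward; pixel columns grow to the right and rows downward; lengths in m; the calibration is good to about 2 mm. A picture is of the moment at which its call begins. calibration takes no time and is no camera call.
- close_job(): hands the job in; it is judged then, once.
The state is a dict: "clock": time; "joint_pos": joint angles; "qvel": joint speeds; "tau": joint torques, N m; "tool_pos": TCP position; "orientation": TCP orientation; "force": force on the tool from outside, world axes, zero at the start; "moment": the same for the moment, N m; "opening": finger opening in m; "gripper_force": force on a finger pad.
Only numpy, scipy, OpenCV 4.12 (cv2) and the standard library are available. Lean on these libraries where they do the work, as an engineer would, in place of code of your own. Each camera call takes 0.05 s, during which the arm holds its last target. There are 200 camera calls.

## Working session

There is one attempt and no reset: what is moved stays moved. The work goes in short steps, Python scripts to look and compute and a tool call to move; the robot and the scene stay as the last step left them, time stands still between calls to the robot, and variables do not carry over. Pictures are saved under pics/ and viewed, at most 10 in all, crops included, and the job is handed in when it is done.

Besides the shell and the picture viewer there is one more tool, called after "Emit:" by a JSON object that holds its "name" and its "arguments", one argument or row to a line. step_arm: Moves the arm, as the interface text tells. Its arguments: {"type":"object","properties":{"steps":{"type":"array","items":{"type":"array","items":{"type":"array","items":{"type":"number","minimum":-1,"maximum":1}}}},"jaw":{"type":"number"}},"required":["steps"]}

```bash
mkdir -p pics; ls
python3 - <<'E'
from plant import *
import cv2,numpy as np
o=get_obs(); print({k:np.round(v,3) for k,v in o.items()})
for n in("top","side"):
    p,d=snapshot(n); cv2.imwrite(f"pics/{n}0.png",p[:,:,::-1]); np.savez(f"{n}0.npz",p=p,d=d)
    c=calibration(n); R=cv2.Rodrigues(np.array(c["rvec"],float))[0]; print(n,np.round(c["mtx"],1).tolist(),"cam at",np.round(-R.T@np.array(c["tvec"]).ravel(),3), "fwd",R[2].round(2),"right",R[0].round(2))
E
```

```text
pics
{'clock': np.float64(0.0), 'joint_pos': array([-5.2249e+01,  2.0592e+01,  6.3300e-01, -2.0000e-02, -7.0134e+01,
       -1.6507e+01]), 'qvel': array([-0.004,  0.115,  0.015, -0.003, -0.087,  0.146]), 'tau': array([-0.0000e+00, -5.8271e+01,  2.9305e+01,  6.9970e+00,  7.0000e-03,
       -0.0000e+00]), 'tool_pos': array([ 0.244, -0.629,  0.188]), 'orientation': array([ 1.79905e+02, -8.00000e-03, -1.58763e+02]), 'force': array([-0.181, -0.155,  0.26 ]), 'moment': array([-0.001, -0.038, -0.044]), 'gripper_force': np.float64(0.0), 'opening': np.float64(0.088)}
top [[364.4, 0.0, 322.0], [0.0, 364.4, 194.4], [0.0, 0.0, 1.0]] cam at [0.457 0.005 0.921] fwd [ 0.1   0.04 -0.99] right [ 0.02 -1.   -0.03]
side [[455.3, 0.0, 322.7], [0.0, 455.3, 209.9], [0.0, 0.0, 1.0]] cam at [ 0.722 -1.114  0.58 ] fwd [-0.11  0.91 -0.4 ] right [0.99 0.13 0.02]
```

View pics/top0.png

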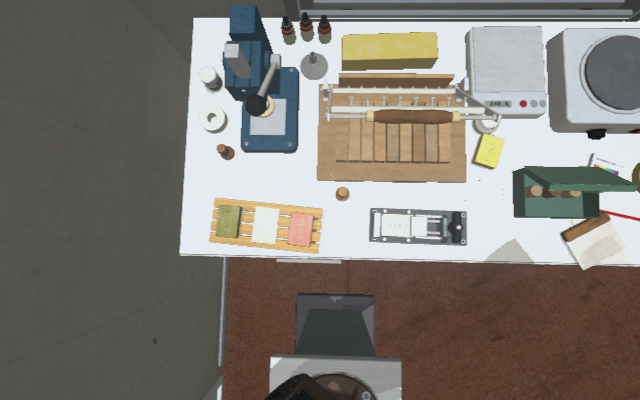

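View pics/side0.png

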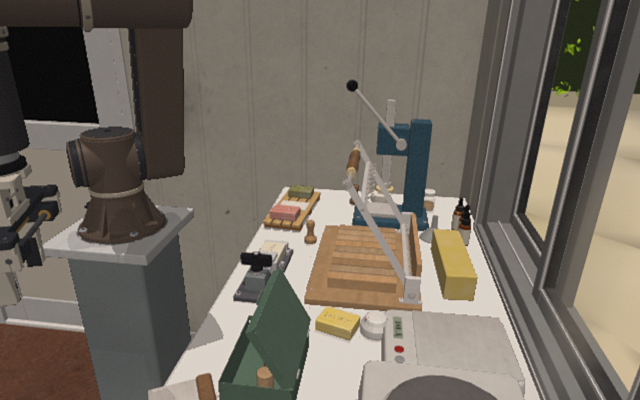

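The top view shows the clamp plate at about (418,226), with the bar at (397,225) and the black wing at (458,227). The rack is at (266,225), with the paper in the middle at (266,225), the green bar at (229,220) and the red bar at (300,229). The stamps are at (343,194) and (226,152). The side view shows the clamp at (262,270) and the rack at (293,208).

```bash
cat > h.py <<'E'
import cv2,numpy as np
from plant import *
def cam(n):
    c=calibration(n); R=cv2.Rodrigues(np.array(c["rvec"],float))[0]; t=np.array(c["tvec"],float).ravel()
    return np.array(c["mtx"],float),R,t
def ray(n,uv,z):
    """pixels (N,2) -> world points on plane z"""
    K,R,t=cam(n); uv=np.atleast_2d(np.array(uv,float)); C=-R.T@t
    d=(R.T@np.linalg.inv(K)@np.c_[uv,np.ones(len(uv))].T).T
    return C+d*((z-C[2])/d[:,2])[:,None]
def cloud(n,d):
    K,R,t=cam(n); v,u=np.mgrid[:400,:640]
    p=np.stack([(u-K[0,2])/K[0,0]*d,(v-K[1,2])/K[1,1]*d,d],-1)
    return (p-t)@R
def rect(n,mask,z):
    """rect of the largest blob, on plane z: centre, sizes, angle of the long side (deg)"""
    cs=cv2.findContours(mask.astype(np.uint8),cv2.RETR_EXTERNAL,cv2.CHAIN_APPROX_NONE)[0]
    c=max(cs,key=cv2.contourArea); w=ray(n,c[:,0],z)[:,:2]*1000
    (x,y),(a,b),th=cv2.minAreaRect(w.astype(np.float32))
    if a<b: a,b,th=b,a,th+90
    m=mask.copy()*0; cv2.drawContours(m.astype(np.uint8),[c],-1,1,-1)
    return np.round([x,y,a,b,(th+90)%180-90],1), cv2.boundingRect(c)
E
python3 - <<'E'
from h import *
f=np.load("top0.npz"); p,d=f["p"],f["d"]
W=cloud("top",d); hsv=cv2.cvtColor(p,cv2.COLOR_RGB2HSV)
def win(m,x0,x1,y0,y1):
    o=np.zeros(m.shape,np.uint8); o[y0:y1,x0:x1]=m[y0:y1,x0:x1]; return o
z=W[...,2]
print("z: bench",z[245,345].round(4),"plate",z[212,420].round(4),"bar",z[226,395].round(4),"paper",z[225,266].round(4),"green",z[221,229].round(4),"red",z[229,300].round(4),"wing",z[227,458].round(4))
g=hsv[...,2]
print("plate", rect("top",win(g<130,362,475,200,250),.012))
print("rack",rect("top",win(hsv[...,1]>50,205,330,190,258),.024))
print("paper",rect("top",win((hsv[...,1]<40)&(g>150),251,282,200,250),.0245))
print("green",rect("top",win((hsv[...,0]>24)&(hsv[...,0]<60)&(hsv[...,1]>50),205,250,195,250),.050))
print("red",rect("top",win(((hsv[...,0]<10)|(hsv[...,0]>170))&(hsv[...,1]>60),280,325,195,250),.049))
print("bar by depth",rect("top",win((z>.034)&(z<.046),375,412,205,245),.041))
print("wing by depth",rect("top",win((z>.085),440,475,205,250),.095))
print("stamp",rect("top",win((z>.03),330,356,180,205),.06))
c=p[185:260,195:480,::-1]; cv2.imwrite("pics/crop0.png",cv2.resize(c,None,fx=2.8,fy=2.8,interpolation=cv2.INTER_CUBIC))
c=p[200:250,365:475,::-1]; cv2.imwrite("pics/crop1.png",cv2.resize(c,None,fx=7,fy=7,interpolation=cv2.INTER_CUBIC))
E
```

```text
z: bench 0.0027 plate 0.012 bar 0.0434 paper 0.0241 green 0.0514 red 0.0485 wing 0.0998
plate (array([ 474.9, -246. ,  135.7,   81.8,   88.9]), (409, 210, 57, 35))
rack (array([470.8, 176.7, 270.5, 110.2,  85.1]), (209, 198, 114, 56))
paper (array([470.8, 175.2,  89.1,  74.7,   1.9]), (251, 207, 31, 37))
green (array([477.9, 263.4,  75.1,  55.5,  -4.6]), (216, 205, 25, 33))
red (array([462.4,  88.4,  76.2,  55.8,  -6.2]), (287, 212, 27, 35))
bar by depth (array([ 478.4, -133.7,   85.8,   57.5,  -89.6]), (375, 212, 37, 25))
wing by depth (array([ 473.8, -269.3,   67.1,   22. ,   -0.9]), (453, 212, 11, 31))
stamp (array([551.7, -11.5,  23.9,  21.4,   0.9]), (338, 187, 10, 11))
```

View pics/crop0.png

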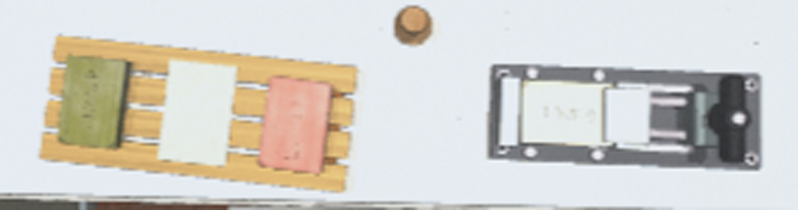

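View pics/crop1.png

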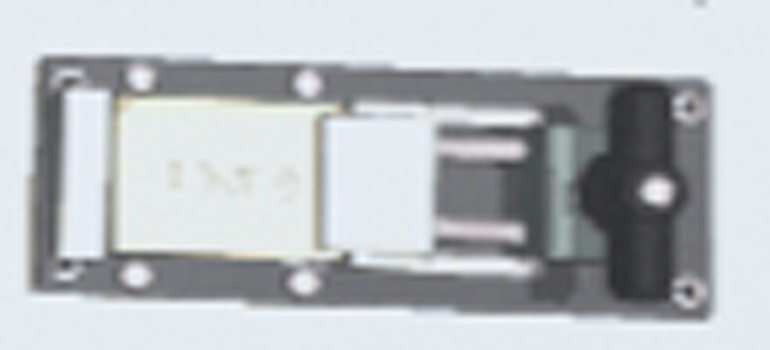

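The crops show the wing across the clamp at crop1 x≈640, with its screw head at (655,190). The visible part of the bar runs x 115–322, y 97–257, and the four pins beside it are clear in the middle. The paper lies between the green and red bars.

Run:
```python
from h import *
f=np.load("top0.npz"); p,d=f["p"],f["d"]; W=cloud("top",d); z=W[...,2]
hsv=cv2.cvtColor(p,cv2.COLOR_RGB2HSV); g=hsv[...,2]
m=np.zeros(g.shape,np.uint8); m[205:248,365:470]=(g[205:248,365:470]<130)
# plate: hull of its dark low pixels
m2=(m>0)&(z<.03); v,u=np.nonzero(m2); w=ray("top",np.c_[u,v],.012)[:,:2]*1000
print("plate",cv2.minAreaRect(w.astype(np.float32)))
# soap: creamy colour
c=np.zeros(g.shape,np.uint8); sub=p[205:248,375:415].astype(int); c[205:248,375:415]=((sub[...,0]-sub[...,2])>8)&(sub[...,0]>170)
print("cream",rect("top",c,.041))
b=np.zeros(g.shape,np.uint8); b[205:248,445:470]=(g[205:248,445:470]<48); print("wing dark", rect("top",b,.095))
v,u=np.nonzero(c|0); print(W[v,u].mean(0))
q=ray("top",[[381.3,218.],[411.,218]],.041)
print("screwhead",ray("top",[[365+655/7-.5,200+190/7-.5]],.097))
# paper
k=np.zeros(g.shape,np.uint8); k[200:250,254:280]=((hsv[...,1]<30)&(g>200))[200:250,254:280]
v,u=np.nonzero(k); k[:]=0
for rows in (range(210,241),):
    for r in rows: pass
print(g[225,245:290],hsv[225,245:290,1])
# side view rays for check
f=np.load("side0.npz"); p,d=f["p"],f["d"]; cv2.imwrite("pics/side_crop.png",cv2.resize(p[180:305,225:325,::-1],None,fx=4.8,fy=4.8,interpolation=cv2.INTER_CUBIC))
```

```text
plate ((475.91253662109375, -197.32745361328125), (233.08177185058594, 81.92594146728516), 88.79936218261719)
cream (array([ 502.4, -114.4,   14.6,    2.4,  -79.4]), (382, 214, 7, 2))Traceback (most recent call last):
  File "<stdin>", line 11, in <module>
  File "h.py", line 18, in rect
    c=max(cs,key=cv2.contourArea); w=ray(n,c[:,0],z)[:,:2]*1000
ValueError: max() iterable argument is empty
```

The plate gives a clamp centre of (476,-197) and yaw -1.2°, so the knob is at about (474,-267) and the bar at about (477,-142). Next I check heights along the path, the paper, and plan the approach.

```bash
cat >> h.py <<'E'
from scipy.spatial.transform import Rotation as Ro
def rel(pos,rpy,tpos,trpy,n=1):
    """call numbers from pose (m,deg) to target: first of n equal calls; lists each call's row"""
    out=[];pos=np.array(pos,float);R=Ro.from_euler("xyz",rpy,degrees=True);T=Ro.from_euler("xyz",trpy,degrees=True)
    for i in range(n):
        k=n-i; w=(R.inv()*T).as_rotvec()
        w=w/k; s=R.inv().apply((np.array(tpos)-pos)/k)
        out.append(np.r_[s/.1,w/.5].round(3)); pos=pos+R.apply(s); R=R*Ro.from_rotvec(w)
    return np.array(out)
E
python3 - <<'E'
from h import *
f=np.load("top0.npz"); p,d=f["p"],f["d"]; W=cloud("top",d)
hsv=cv2.cvtColor(p,cv2.COLOR_RGB2HSV); g=hsv[...,2]
for y0 in np.arange(-.85,.35,.1):
    r=[]
    for x0 in np.arange(.3,.75,.1):
        s=(W[...,0]>=x0)&(W[...,0]<x0+.1)&(W[...,1]>=y0)&(W[...,1]<y0+.1)&(d>0); r.append(round(float(W[s][:,2].max()),3) if s.any() else None)
    print(round(y0,2),r)
print("wing px grey",g[227,448:466],g[219,448:466])
print("screwhead",ray("top",[[365+655/7-.5,200+190/7-.5]],.097))
print("paper row",hsv[225,250:284,1],hsv[225,250:284,2])
print("bar side row y=226",p[226,376:414].tolist()[::1][:12])
o=get_obs()
print(rel(o["tool_pos"],o["orientation"],[.4744,-.2673,.20],[180,0,20],5))
E
```

```text
-0.85 [-0.871, None, None, 0.002, 0.001]
-0.75 [0.003, 0.018, 0.022, 0.024, 0.093]
-0.65 [0.013, 0.024, 0.167, 0.099, 0.093]
-0.55 [0.003, 0.019, 0.168, 0.101, 0.075]
-0.45 [0.002, 0.006, 0.167, 0.098, 0.039]
-0.35 [0.004, 0.1, 0.097, 0.285, 0.235]
-0.25 [0.003, 0.055, 0.045, 0.288, 0.24]
-0.15 [0.002, 0.045, 0.044, 0.288, 0.242]
-0.05 [0.003, 0.028, 0.066, 0.286, 0.241]
0.05 [0.003, 0.055, 0.05, 0.42, 0.346]
0.15 [0.005, 0.053, 0.052, 0.038, 0.363]
0.25 [0.005, 0.054, 0.053, 0.067, 0.033]
wing px grey [ 54  56  60  55  53  55  67  73 141 220 237 233 198 109  70 100 120 121] [123 123 125 101  60  54  56  61  67  73  70  64  65  98 123 123 123 124]
screwhead [[ 0.47450764 -0.2687777   0.097     ]]
paper row [111 110  99  29   5   8   5   5   6   7   5   7   6   6   6   7   6   5
   5   5   6   6   5   7   7   5   6  14  52  83 102 103 106 108] [226 224 221 225 235 236 235 235 236 235 235 235 236 236 236 235 236 235
 235 235 236 236 235 235 235 235 236 220 192 199 209 211 212 220]
bar side row y=226 [[229, 235, 242], [229, 236, 242], [229, 235, 242], [215, 221, 226], [159, 161, 158], [181, 187, 179], [229, 235, 232], [230, 236, 234], [229, 236, 235], [230, 236, 236], [229, 236, 236], [229, 235, 236]]
[[-6.910e-01  5.070e-01 -2.300e-02  0.000e+00  1.000e-03 -1.248e+00]
 [-8.570e-01  8.000e-03 -2.300e-02  0.000e+00  1.000e-03 -1.248e+00]
 [-7.000e-01 -4.940e-01 -2.300e-02  0.000e+00  1.000e-03 -1.248e+00]
 [-2.790e-01 -8.100e-01 -2.400e-02  0.000e+00  1.000e-03 -1.248e+00]
 [ 2.470e-01 -8.210e-01 -2.400e-02  0.000e+00  1.000e-03 -1.248e+00]]
```

Run:
```python
from h import *
o=get_obs()
print(rel(o["tool_pos"],o["orientation"],[.4743,-.2683,.24],[180,0,-1.2],6).tolist())
print(o["clock"])
```

```text
[[-0.575, 0.421, -0.086, 0.0, 0.001, -0.917], [-0.702, 0.123, -0.086, 0.0, 0.001, -0.917], [-0.684, -0.2, -0.086, 0.0, 0.001, -0.917], [-0.525, -0.482, -0.086, 0.0, 0.001, -0.917], [-0.258, -0.664, -0.086, 0.0, 0.001, -0.917], [0.063, -0.71, -0.086, 0.0, 0.001, -0.917]]
0.1
```

Emit:
{"name": "step_arm", "arguments": {
  "steps": [
    [[-0.3, 0.21, -0.4, 0, 0, -0.3], [-0.575, 0.42, -0.5, 0, 0, -0.6], [-0.575, 0.42, -0.5, 0, 0, -0.917], [-0.575, 0.42, -0.5, 0, 0, -0.917], [-0.575, 0.42, -0.5, 0, 0, -0.917]]
  ],
  "jaw": 0
}}

```text
clock: 0.6
tool_pos: [0.2828, -0.5689, 0.2385]
orientation: [179.9, 0.0, -132.7]
force: [0.4, 0.2, -0.6]
opening: 0.0876
gripper_force: 0.0
```

Emit:
{"name": "step_arm", "arguments": {
  "steps": [
    [[-0.35, 0.06, 0, 0, 0, -0.3], [-0.7, 0.12, 0, 0, 0, -0.6], [-0.7, 0.12, 0, 0, 0, -0.917], [-0.7, 0.12, 0, 0, 0, -0.917]]
  ]
}}

```text
clock: 1.0
tool_pos: [0.3213, -0.5092, 0.2385]
orientation: [179.9, 0.0, -106.2]
force: [-0.2, -0.6, 0.4]
opening: 0.0875
gripper_force: 0.0
```

Emit:
{"name": "step_arm", "arguments": {
  "steps": [
    [[-0.34, -0.1, 0, 0, 0, -0.3], [-0.68, -0.2, 0, 0, 0, -0.6], [-0.68, -0.2, 0, 0, 0, -0.917], [-0.68, -0.2, 0, 0, 0, -0.917]]
  ]
}}

```text
clock: 1.4
tool_pos: [0.3594, -0.4498, 0.2387]
orientation: [180.0, 0.0, -80.1]
force: [0.4, -0.3, 0.1]
opening: 0.0877
gripper_force: 0.0
```

Emit:
{"name": "step_arm", "arguments": {
  "steps": [
    [[-0.26, -0.24, 0, 0, 0, -0.3], [-0.525, -0.48, 0, 0, 0, -0.6], [-0.525, -0.48, 0, 0, 0, -0.917], [-0.525, -0.48, 0, 0, 0, -0.917]]
  ]
}}

```text
clock: 1.8
tool_pos: [0.3975, -0.39, 0.2388]
orientation: [180.0, 0.0, -54.0]
force: [0.5, -0.1, 0.0]
opening: 0.0874
gripper_force: 0.0
```

Emit:
{"name": "step_arm", "arguments": {
  "steps": [
    [[-0.13, -0.33, 0, 0, 0, -0.3], [-0.26, -0.66, 0, 0, 0, -0.6], [-0.26, -0.66, 0, 0, 0, -0.917], [-0.26, -0.66, 0, 0, 0, -0.917]]
  ]
}}

```text
clock: 2.2
tool_pos: [0.4353, -0.3301, 0.2388]
orientation: [180.0, 0.0, -27.8]
force: [-0.3, -0.2, -0.1]
opening: 0.0874
gripper_force: 0.0
```

Run:
```python
from h import *
o=get_obs(); print(o["clock"],o["tool_pos"],o["orientation"],o["joint_pos"].round(1))
print([k for k in globals() if 'hold' in k.lower()])
try: print(hold_point_z)
except Exception as e: print(e)
print(rel(o["tool_pos"],o["orientation"],[.4743,-.2683,.20],[180,0,-1.2],1).tolist())
```

```text
2.2 [ 0.43528167 -0.33008114  0.23884289] [ 1.79984153e+02  3.88775395e-02 -2.77594425e+01] [-16.6   6.7 -11.1   0.  -72.2  78.9]
['hold_point_z']
0.0188
[[0.058, -0.729, 0.388, 0.0, 0.001, -0.927]]
```

Emit:
{"name": "step_arm", "arguments": {
  "steps": [
    [[0.03, -0.36, 0.2, 0, 0, -0.3], [0.058, -0.73, 0.39, 0, 0, -0.6], [0.058, -0.73, 0.39, 0, 0, -0.927], [0.058, -0.73, 0.39, 0, 0, -0.927], [0.058, -0.73, 0.39, 0, 0, -0.927]]
  ]
}}

```text
clock: 2.7
tool_pos: [0.4739, -0.2686, 0.2003]
orientation: [180.0, -0.0, -1.5]
force: [0.4, -0.8, 0.3]
opening: 0.0874
gripper_force: 0.0
```

Run:
```python
from h import *
o=get_obs(); print(o["clock"],o["tool_pos"],o["orientation"],o["joint_pos"].round(1))
print(rel(o["tool_pos"],o["orientation"],[.4743,-.2683,.13],[180,0,-1.2],1).tolist())
p,d=snapshot("side"); cv2.imwrite("pics/side1.png",cv2.resize(p[200:310,200:320,::-1],None,fx=5,fy=5,interpolation=cv2.INTER_CUBIC))
```

```text
2.7 [ 0.4739359  -0.26863951  0.20031228] [ 1.79982460e+02 -2.43563167e-03 -1.46005827e+00] [ -8.9   7.9 -14.9   0.  -67.3  97.5]
[[0.004, -0.004, 0.703, 0.001, -0.0, -0.009]]
```

View pics/side1.png

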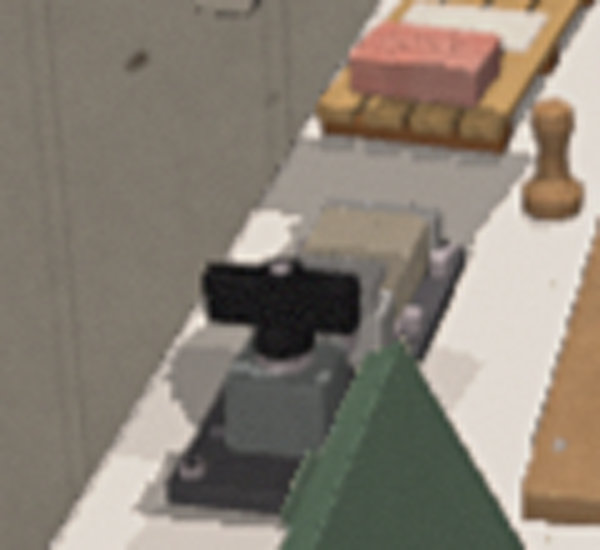

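The wing sits clear on its hub at crop (282,297), and the gripper is still above the frame. Descending.

Emit:
{"name": "step_arm", "arguments": {
  "steps": [
    [[0, 0, 0.35, 0, 0, 0], [0.004, -0.003, 0.7, 0, 0, -0.009], [0.004, -0.003, 0.7, 0, 0, -0.009]]
  ]
}}

```text
clock: 3.05
tool_pos: [0.4712, -0.2671, 0.1264]
orientation: [-179.9, 0.4, -1.0]
force: [-0.6, -0.2, -0.2]
opening: 0.0877
gripper_force: 0.0
```

Emit:
{"name": "step_arm", "arguments": {
  "steps": [
    [[0, 0, 0.2, 0, 0, 0], [0, 0, 0.4, 0, 0, 0], [0, 0, 0.55, 0, 0, 0], [0, 0, 0.64, 0, 0, 0], [0, 0, 0.64, 0, 0, 0]]
  ]
}}

```text
clock: 3.55
tool_pos: [0.4744, -0.2676, 0.0664]
orientation: [180.0, 0.0, -0.7]
force: [0.6, 0.3, 0.2]
opening: 0.0879
gripper_force: 0.0
```

Emit:
{"name": "step_arm", "arguments": {
  "steps": [
    [[0, 0, 0, 0, 0, 0], [0, 0, 0, 0, 0, 0], [0, 0, 0, 0, 0, 0], [0, 0, 0, 0, 0, 0], [0, 0, 0, 0, 0, 0], [0, 0, 0, 0, 0, 0], [0, 0, 0, 0, 0, 0], [0, 0, 0, 0, 0, 0]]
  ],
  "jaw": 255
}}

```text
clock: 4.35
tool_pos: [0.4746, -0.2671, 0.0662]
orientation: [180.0, 0.0, -0.6]
force: [0.8, -0.4, 0.4]
opening: 0.0295
gripper_force: 0.0
```

Run:
```python
from h import *
o=get_obs(); print({k:np.round(v,3).tolist() for k,v in o.items()})
```

```text
{'clock': 4.35, 'joint_pos': [-8.753, 14.929, -25.152, 0.0, -49.92, 98.164], 'qvel': [-0.013, 0.085, -0.033, 0.162, 0.013, 0.003], 'tau': [0.001, -45.185, 23.928, 5.595, 0.071, -0.001], 'tool_pos': [0.475, -0.267, 0.066], 'orientation': [180.0, 0.001, -0.588], 'force': [0.762, -0.396, 0.394], 'moment': [-0.074, 0.05, 0.008], 'gripper_force': 0.0, 'opening': 0.029}
```

Emit:
{"name": "step_arm", "arguments": {
  "steps": [
    [[0, 0.01, 0, 0, 0, 0.015], [0, 0.01, 0, 0, 0, 0.015], [0, 0.01, 0, 0, 0, 0.015], [0, 0.01, 0, 0, 0, 0.015], [0, 0.01, 0, 0, 0, 0.015]]
  ]
}}

```text
clock: 4.85
tool_pos: [0.4746, -0.2681, 0.0661]
orientation: [180.0, 0.0, -1.0]
force: [-0.1, 0.0, -0.1]
opening: 0.0008
gripper_force: 0.0
```

Run:
```python
from h import *
o=get_obs(); print({k:np.round(v,3).tolist() for k,v in o.items() if k!='tau'})
```

```text
{'clock': 4.85, 'joint_pos': [-8.865, 14.973, -25.092, 0.002, -49.938, 97.847], 'qvel': [-0.032, 0.114, -0.025, 0.056, -0.049, -0.029], 'tool_pos': [0.475, -0.268, 0.066], 'orientation': [179.999, 0.004, -1.018], 'force': [-0.14, 0.005, -0.059], 'moment': [-0.144, 0.213, -0.0], 'gripper_force': 0.0, 'opening': 0.001}
```

The fingers closed on nothing, so I look before doing anything else.

Run:
```python
from h import *
p,d=snapshot("side"); np.savez("side2.npz",p=p,d=d)
t,d=snapshot("top"); np.savez("top2.npz",p=t,d=d)
a=cv2.resize(p[130:310,180:330,::-1],(500,600),interpolation=cv2.INTER_CUBIC)
cv2.imwrite("pics/s2.png",a)
cv2.imwrite("pics/t2.png",cv2.resize(t[170:270,360:520,::-1],None,fx=5,fy=5,interpolation=cv2.INTER_CUBIC))
```

```text
(no output)
```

View pics/s2.png

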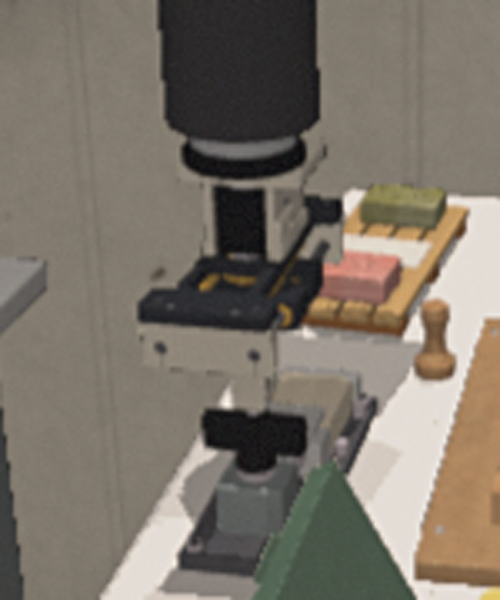

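View pics/t2.png

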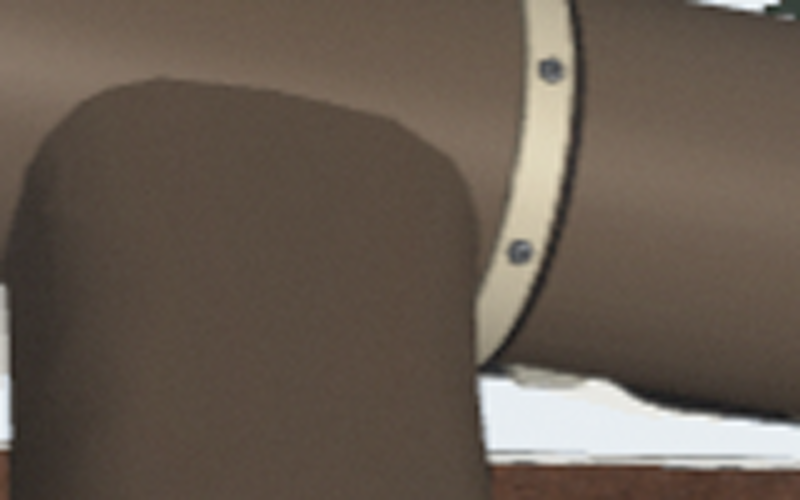

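The shut finger at s2 (250,390) is hidden behind the wing at (255,435). I check this by projecting the known points and using depth.

Run:
```python
from h import *
K,R,t=cam("side")
pr=lambda P:(lambda q:(q[:2]/q[2]).round(1))(K@(R@np.array(P)+t))
for n,P in dict(tcp=(.4746,-.268,.066),wing=(.4743,-.268,.081),wingtop=(.4743,-.268,.095),wL=(.4393,-.276,.095),wR=(.5093,-.276,.067),hub=(.4743,-.268,.053)).items(): print(n,pr(P))
for f in("side0.npz","side2.npz"):
    z=np.load(f); W=cloud("side",z["d"])
    for uv in((255,258),(257,263),(248,262),(265,262),(256,248),(256,245),(256,242)): print(f,uv,W[uv[1],uv[0]].round(3),z["p"][uv[1],uv[0]])
```

```text
tcp [257.8 264.5]
wing [257.4 258.6]
wingtop [257.2 253. ]
wL [240.5 253.5]
wR [272.4 267.3]
hub [257.9 269.6]
side0.npz (255, 258) [ 0.472 -0.278  0.088] [21 18 19]
side0.npz (257, 263) [ 0.476 -0.28   0.077] [23 20 26]
side0.npz (248, 262) [ 0.456 -0.278  0.077] [24 23 25]
side0.npz (265, 262) [ 0.494 -0.278  0.08 ] [26 25 23]
side0.npz (256, 248) [ 0.415 -0.074 -0.001] [219 212 201]
side0.npz (256, 245) [ 0.411 -0.059 -0.   ] [220 212 200]
side0.npz (256, 242) [ 0.722 -1.114  0.58 ] [218 210 200]
side2.npz (255, 258) [ 0.473 -0.281  0.089] [30 27 29]
side2.npz (257, 263) [ 0.476 -0.277  0.075] [22 19 20]
side2.npz (248, 262) [ 0.456 -0.28   0.077] [27 26 23]
side2.npz (265, 262) [ 0.494 -0.278  0.08 ] [30 29 30]
side2.npz (256, 248) [ 0.477 -0.285  0.117] [142 132 120]
side2.npz (256, 245) [ 0.478 -0.286  0.124] [137 129 117]
side2.npz (256, 242) [ 0.478 -0.287  0.132] [129 121 110]
```

Run:
```python
from h import *
K,R,t=cam("side")
pr=lambda P:(lambda q:(q[:2]/q[2]).round(1))(K@(R@np.array(P)+t))
z=np.load("side2.npz"); W=cloud("side",z["d"])
for v in range(234,260,1): print(v,[(W[v,u].round(3).tolist(),int(z["p"][v,u].mean())) for u in(252,256,260)])
z0=np.load("side0.npz"); W0=cloud("side",z0["d"])
print("start tcp",pr((.244,-.629,.188)))
for v in range(270,320,4): print(v,[(W0[v,u].round(3).tolist(),int(z0["p"][v,u].mean())) for u in(4,14,24)])
```

```text
234 [([0.492, -0.359, 0.187], 134), ([0.499, -0.354, 0.186], 121), ([0.508, -0.359, 0.189], 135)]
235 [([0.492, -0.357, 0.185], 135), ([0.5, -0.356, 0.185], 86), ([0.508, -0.357, 0.186], 133)]
236 [([0.492, -0.358, 0.183], 133), ([0.5, -0.359, 0.184], 54), ([0.508, -0.358, 0.184], 135)]
237 [([0.492, -0.36, 0.182], 132), ([0.5, -0.357, 0.181], 56), ([0.508, -0.358, 0.182], 133)]
238 [([0.492, -0.357, 0.178], 133), ([0.5, -0.357, 0.179], 92), ([0.508, -0.358, 0.18], 134)]
239 [([0.491, -0.355, 0.175], 134), ([0.5, -0.359, 0.178], 115), ([0.507, -0.358, 0.178], 132)]
240 [([0.491, -0.357, 0.173], 131), ([0.499, -0.355, 0.173], 120), ([0.508, -0.361, 0.177], 133)]
241 [([0.491, -0.358, 0.172], 134), ([0.499, -0.355, 0.171], 120), ([0.508, -0.359, 0.174], 135)]
242 [([0.47, -0.287, 0.131], 129), ([0.478, -0.287, 0.132], 120), ([0.507, -0.359, 0.172], 132)]
243 [([0.47, -0.288, 0.129], 127), ([0.478, -0.285, 0.129], 123), ([0.483, -0.273, 0.123], 102)]
244 [([0.469, -0.284, 0.125], 128), ([0.477, -0.284, 0.125], 128), ([0.484, -0.277, 0.123], 77)]
245 [([0.469, -0.285, 0.123], 128), ([0.4
[... 1986 characters left out ...]
], 126)]
294 [([0.264, -0.685, 0.245], 118), ([0.274, -0.681, 0.243], 108), ([-0.937, 0.544, -0.702], 124)]
298 [([0.263, -0.685, 0.239], 119), ([0.273, -0.681, 0.238], 121), ([-0.943, 0.543, -0.725], 141)]
302 [([0.262, -0.686, 0.234], 121), ([0.273, -0.683, 0.233], 124), ([-0.942, 0.536, -0.743], 124)]
306 [([-1.068, 0.544, -0.786], 94), ([-1.013, 0.545, -0.781], 125), ([-0.956, 0.543, -0.774], 123)]
310 [([-1.069, 0.538, -0.807], 88), ([-1.015, 0.54, -0.802], 123), ([-0.97, 0.55, -0.804], 119)]
314 [([-1.084, 0.545, -0.837], 87), ([-1.022, 0.54, -0.827], 125), ([-0.975, 0.549, -0.828], 125)]
318 [([-1.066, 0.523, -0.843], 94), ([-1.02, 0.532, -0.844], 133), ([-0.969, 0.536, -0.842], 122)]
```

The fingertips are really at z≈0.107 while the reported TCP z is 0.066. The body underside at 0.172 agrees, and at the start the tip was at 0.231 against a reported 0.188. So the reported TCP sits about 41 mm below the true tips. I check for a sideways offset as well.

Run:
```python
from h import *
z=np.load("side2.npz"); W=cloud("side",z["d"]); g=z["p"].mean(2)
for v in(245,247,249): print(v,"grey",g[v,244:268].astype(int).tolist(),"x",W[v,244:268,0].round(3).tolist())
for v in(258,260): print(v,"grey",g[v,236:278].astype(int).tolist())
m=(W[...,2]>.108)&(W[...,2]<.128)&(W[...,1]>-.30)&(W[...,1]<-.25)&(W[...,0]>.45)&(W[...,0]<.50)&(z["d"]>0)
P=W[m]; print("finger",P.min(0).round(4),P.max(0).round(4),np.percentile(P[:,1],[5,50]).round(4), len(P))
# wing front face
m=(g<45)&(W[...,2]>.072)&(W[...,2]<.09)&(W[...,1]>-.29)&(W[...,1]<-.26); P=W[m]; print("wing",P.min(0).round(4),P.max(0).round(4),np.median(P,0).round(4))
# body front face
m=(W[...,2]>.172)&(W[...,2]<.19)&(W[...,1]>-.37)&(W[...,1]<-.35); P=W[m]; print("body",np.percentile(P,[1,50,99],axis=0).round(4))
```

```text
245 grey [119, 120, 118, 116, 135, 137, 129, 126, 128, 128, 129, 127, 127, 130, 132, 109, 81, 95, 96, 121, 126, 124, 122, 121] x [0.184, 0.187, 0.192, 0.197, 0.39, 0.462, 0.464, 0.467, 0.469, 0.471, 0.474, 0.475, 0.478, 0.479, 0.482, 0.484, 0.484, 0.483, 0.483, 0.45, 0.722, 0.454, 0.458, 0.461]
247 grey [121, 116, 120, 170, 194, 149, 126, 128, 127, 128, 130, 130, 130, 129, 132, 120, 94, 101, 111, 122, 126, 124, 123, 123] x [0.183, 0.188, 0.192, 0.39, 0.393, 0.463, 0.464, 0.466, 0.469, 0.47, 0.473, 0.475, 0.477, 0.48, 0.481, 0.484, 0.484, 0.484, 0.45, 0.453, 0.455, 0.458, 0.46, 0.463]
249 grey [117, 121, 170, 218, 229, 179, 135, 128, 130, 132, 131, 129, 131, 132, 131, 112, 95, 99, 120, 125, 124, 125, 123, 123] x [0.186, 0.187, 0.391, 0.394, 0.395, 0.462, 0.464, 0.467, 0.468, 0.471, 0.473, 0.475, 0.477, 0.479, 0.481, 0.484, 0.483, 0.451, 0.453, 0.455, 0.458, 0.46, 0.462, 0.466]
258 grey [121, 121, 124, 123, 81, 36, 25, 24, 27, 28, 25, 21, 25, 24, 25, 26, 25, 26, 29, 28, 21, 25, 22, 23, 26, 21, 27, 28, 25, 23, 26, 26, 26, 23, 24, 25, 88, 112, 100, 103, 120, 117]
260 grey [122, 120, 120, 141, 120, 63, 23, 22, 23, 26, 22, 26, 24, 26, 25, 24, 25, 22, 24, 26, 20, 24, 25, 28, 23, 23, 20, 28, 21, 23, 29, 20, 28, 25, 12, 34, 100, 110, 106, 112, 113, 104]
finger [ 0.4612 -0.2896  0.109 ] [ 0.4841 -0.2588  0.1278] [-0.2873 -0.2847] 106
wing [ 0.4395 -0.2837  0.072 ] [ 0.5064 -0.2716  0.0899] [ 0.4758 -0.278   0.0814]
body [[ 0.4333 -0.3601  0.1722]
 [ 0.4722 -0.3571  0.181 ]
 [ 0.5101 -0.3529  0.1896]]
```

At both yaws the sideways position agrees, so only the tool length is off: the real tips are about 40 mm higher than reported. I reopen partly and go down the missing 40 mm.

Emit:
{"name": "step_arm", "arguments": {
  "steps": [
    [[0, 0, 0, 0, 0, 0], [0, 0, 0, 0, 0, 0], [0, 0, 0, 0, 0, 0], [0, 0, 0, 0, 0, 0], [0, 0, 0, 0, 0, 0], [0, 0, 0, 0, 0, 0], [0, 0, 0, 0, 0, 0]]
  ],
  "jaw": 120
}}

```text
clock: 5.65
tool_pos: [0.4746, -0.2681, 0.0662]
orientation: [-180.0, 0.0, -1.0]
force: [-0.6, 1.1, 0.0]
opening: 0.0453
gripper_force: 0.0
```

Emit:
{"name": "step_arm", "arguments": {
  "steps": [
    [[0, 0, 0.05, 0, 0, 0], [0, 0, 0.1, 0, 0, 0], [0, 0, 0.15, 0, 0, 0], [0, 0, 0.2, 0, 0, 0], [0, 0, 0.2, 0, 0, 0]]
  ]
}}

```text
clock: 6.15
tool_pos: [0.4739, -0.268, 0.0451]
orientation: [-180.0, 0.1, -1.0]
force: [0.3, 0.3, -0.3]
opening: 0.0462
gripper_force: 0.0
```

Emit:
{"name": "step_arm", "arguments": {
  "steps": [
    [[0, 0, 0.05, 0, 0, 0], [0, 0, 0.1, 0, 0, 0], [0, 0, 0.15, 0, 0, 0], [0, 0, 0.19, 0, 0, 0], [0, 0, 0.19, 0, 0, 0]]
  ]
}}

```text
clock: 6.65
tool_pos: [0.4741, -0.268, 0.0264]
orientation: [-180.0, 0.1, -1.0]
force: [-0.6, -0.5, -0.3]
opening: 0.0465
gripper_force: 0.0
```

Run:
```python
from h import *
p,d=snapshot("side"); np.savez("side3.npz",p=p,d=d); W=cloud("side",d); g=p.mean(2)
for u in (252,254,256): print(u,[(v,W[v,u].round(3).tolist(),int(g[v,u])) for v in range(254,280,2)])
cv2.imwrite("pics/s3.png",cv2.resize(p[200:300,200:320,::-1],(720,600),interpolation=cv2.INTER_CUBIC))
```

```text
252 [(254, [0.49, -0.358, 0.143], 133), (256, [0.489, -0.356, 0.138], 132), (258, [0.489, -0.357, 0.134], 133), (260, [0.475, -0.311, 0.102], 132), (262, [0.475, -0.312, 0.098], 127), (264, [0.474, -0.309, 0.091], 129), (266, [0.473, -0.308, 0.086], 129), (268, [0.473, -0.307, 0.08], 129), (270, [0.473, -0.308, 0.076], 130), (272, [0.473, -0.31, 0.072], 134), (274, [0.465, -0.283, 0.05], 105), (276, [0.468, -0.293, 0.051], 90), (278, [0.466, -0.289, 0.044], 90)]
254 [(254, [0.495, -0.36, 0.145], 130), (256, [0.493, -0.356, 0.138], 136), (258, [0.494, -0.359, 0.135], 136), (260, [0.479, -0.31, 0.102], 130), (262, [0.48, -0.312, 0.098], 129), (264, [0.478, -0.309, 0.092], 131), (266, [0.478, -0.309, 0.086], 131), (268, [0.478, -0.31, 0.082], 130), (270, [0.478, -0.31, 0.077], 131), (272, [0.477, -0.306, 0.07], 134), (274, [0.722, -1.114, 0.58], 108), (276, [0.472, -0.292, 0.051], 87), (278, [0.472, -0.292, 0.046], 89)]
256 [(254, [0.498, -0.358, 0.144], 60), (256, [0.498, -0.359, 0.14], 97), (258, [0.498, -0.357, 0.135], 119), (260, [0.497, -0.355, 0.129], 123), (262, [0.482, -0.307, 0.096], 98), (264, [0.482, -0.306, 0.09], 114), (266, [0.482, -0.308, 0.086], 115), (268, [0.482, -0.307, 0.081], 125), (270, [0.481, -0.306, 0.076], 126), (272, [0.482, -0.309, 0.072], 131), (274, [0.48, -0.305, 0.065], 115), (276, [0.475, -0.288, 0.049], 87), (278, [0.476, -0.292, 0.047], 91)]
```

View pics/s3.png

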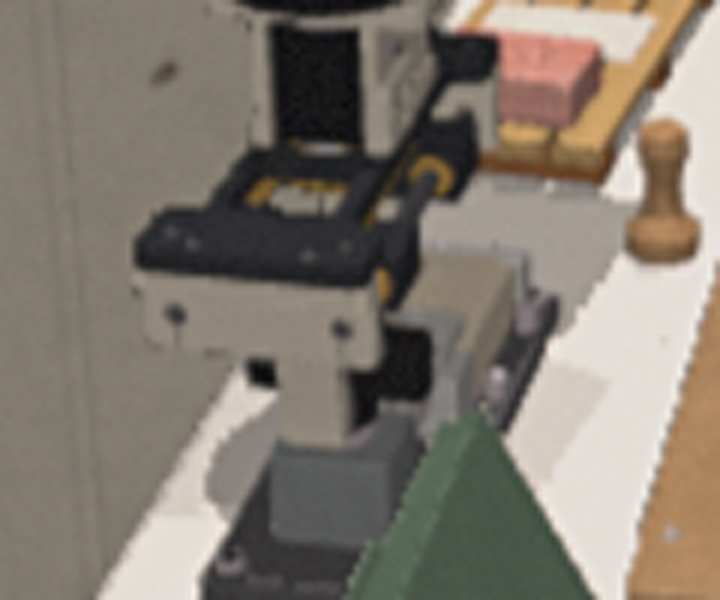

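The front finger at s3 (315,410) now reaches down in front of the wing, with its tip about 67 mm above the bench. The wing lies between the fingers. Closing.

Emit:
{"name": "step_arm", "arguments": {
  "steps": [
    [[0, 0, 0, 0, 0, 0], [0, 0, 0, 0, 0, 0], [0, 0, 0, 0, 0, 0], [0, 0, 0, 0, 0, 0], [0, 0, 0, 0, 0, 0], [0, 0, 0, 0, 0, 0], [0, 0, 0, 0, 0, 0]]
  ],
  "jaw": 255
}}

```text
clock: 7.4
tool_pos: [0.4747, -0.2689, 0.0273]
orientation: [180.0, -0.0, -1.0]
force: [0.2, -4.8, -3.0]
opening: 0.024
gripper_force: 28.1
```

Run:
```python
from h import *
o=get_obs(); print({k:np.round(v,3).tolist() for k,v in o.items() if k!='tau'})
```

```text
{'clock': 7.4, 'joint_pos': [-8.91, 17.784, -27.438, 0.065, -44.75, 97.846], 'qvel': [0.012, -0.024, -0.062, 0.083, 0.046, -0.003], 'tool_pos': [0.475, -0.269, 0.027], 'orientation': [179.951, -0.022, -1.017], 'force': [0.198, -4.823, -2.999], 'moment': [-1.984, 0.023, 0.02], 'gripper_force': 28.069, 'opening': 0.024}
```

The opening is 24 mm where the wing should give 16, so the tips are probably catching the hub. I reopen, raise 7 mm, shift 1 mm and regrip.

Emit:
{"name": "step_arm", "arguments": {
  "steps": [
    [[0, 0, 0, 0, 0, 0], [0, 0, 0, 0, 0, 0], [0, 0, 0, 0, 0, 0], [0, 0.01, -0.07, 0, 0, 0], [0, 0.01, -0.07, 0, 0, 0], [0, 0.01, -0.07, 0, 0, 0]]
  ],
  "jaw": 139
}}

```text
clock: 8.0
tool_pos: [0.4749, -0.2691, 0.0346]
orientation: [180.0, -0.1, -1.0]
force: [-0.1, -0.2, -0.2]
opening: 0.0398
gripper_force: 0.0
```

Emit:
{"name": "step_arm", "arguments": {
  "steps": [
    [[0, 0, 0, 0, 0, 0], [0, 0, 0, 0, 0, 0], [0, 0, 0, 0, 0, 0], [0, 0, 0, 0, 0, 0], [0, 0, 0, 0, 0, 0], [0, 0, 0, 0, 0, 0], [0, 0, 0, 0, 0, 0]]
  ],
  "jaw": 255
}}

```text
clock: 8.7
tool_pos: [0.4745, -0.2691, 0.0341]
orientation: [-180.0, 0.0, -1.0]
force: [0.1, 0.6, -1.4]
opening: 0.0158
gripper_force: 30.0
```

Run:
```python
from h import *
o=get_obs(); print({k:np.round(v,3).tolist() for k,v in o.items() if k!='tau'})
```

```text
{'clock': 8.7, 'joint_pos': [-8.974, 17.293, -26.988, -0.009, -45.731, 97.955], 'qvel': [0.053, 0.068, 0.061, 0.008, 0.12, 0.014], 'tool_pos': [0.474, -0.269, 0.034], 'orientation': [-179.992, 0.011, -1.025], 'force': [0.081, 0.619, -1.413], 'moment': [0.307, 0.153, -0.018], 'gripper_force': 29.998, 'opening': 0.016}
```

Emit:
{"name": "step_arm", "arguments": {
  "steps": [
    [[0, 0, -0.002, 0, 0, 0.2], [0, 0, -0.005, 0, 0, 0.4], [0, 0, -0.007, 0, 0, 0.6], [0, 0, -0.01, 0, 0, 0.8], [0, 0, -0.012, 0, 0, 1.0], [0, 0, -0.012, 0, 0, 1.0]]
  ]
}}

```text
clock: 9.3
tool_pos: [0.4743, -0.2695, 0.0353]
orientation: [180.0, 0.0, -29.7]
force: [-0.3, -3.5, -0.8]
opening: 0.0159
gripper_force: 30.0
```

Run:
```python
from h import *
o=get_obs(); print({k:np.round(v,3).tolist() for k,v in o.items() if k!='tau'})
```

```text
{'clock': 9.3, 'joint_pos': [-9.0, 17.205, -26.925, 0.035, -45.889, 69.227], 'qvel': [-0.036, -0.052, 0.066, -0.09, -0.078, 6.429], 'tool_pos': [0.474, -0.269, 0.035], 'orientation': [179.97, 0.008, -29.749], 'force': [-0.305, -3.527, -0.764], 'moment': [-1.131, 0.395, -0.124], 'gripper_force': 30.004, 'opening': 0.016}
```

Emit:
{"name": "step_arm", "arguments": {
  "steps": [
    [[0, 0, -0.002, 0, 0, 0.2], [0, 0, -0.005, 0, 0, 0.4], [0, 0, -0.007, 0, 0, 0.6], [0, 0, -0.01, 0, 0, 0.8], [0, 0, -0.012, 0, 0, 1.0], [0, 0, -0.012, 0, 0, 1.0]]
  ]
}}

```text
clock: 9.9
tool_pos: [0.474, -0.2698, 0.0365]
orientation: [179.9, -0.0, -58.3]
force: [-1.8, -5.3, -1.4]
opening: 0.0163
gripper_force: 30.0
```

Emit:
{"name": "step_arm", "arguments": {
  "steps": [
    [[0, 0, -0.002, 0, 0, 0.2], [0, 0, -0.005, 0, 0, 0.4], [0, 0, -0.007, 0, 0, 0.6], [0, 0, -0.01, 0, 0, 0.8], [0, 0, -0.012, 0, 0, 1.0], [0, 0, -0.012, 0, 0, 1.0]]
  ]
}}

```text
clock: 10.5
tool_pos: [0.4734, -0.2699, 0.0377]
orientation: [179.9, -0.0, -87.0]
force: [-2.4, -4.8, 1.0]
opening: 0.0158
gripper_force: 30.0
```

Emit:
{"name": "step_arm", "arguments": {
  "steps": [
    [[0, 0, -0.002, 0, 0, 0.2], [0, 0, -0.005, 0, 0, 0.4], [0, 0, -0.007, 0, 0, 0.6], [0, 0, -0.01, 0, 0, 0.8], [0, 0, -0.012, 0, 0, 1.0], [0, 0, -0.012, 0, 0, 1.0]]
  ]
}}

```text
clock: 11.1
tool_pos: [0.4729, -0.2698, 0.0388]
orientation: [179.9, -0.1, -115.6]
force: [-5.1, -5.1, 1.3]
opening: 0.0158
gripper_force: 30.0
```

Run:
```python
from h import *
o=get_obs(); print({k:np.round(v,3).tolist() for k,v in o.items() if k!='tau'})
```

```text
{'clock': 11.1, 'joint_pos': [-9.036, 16.923, -26.769, 0.073, -46.46, -16.638], 'qvel': [-0.067, -0.076, 0.088, 0.008, 0.037, 4.852], 'tool_pos': [0.473, -0.27, 0.039], 'orientation': [179.869, -0.094, -115.624], 'force': [-5.133, -5.08, 1.259], 'moment': [-1.931, 1.724, -0.084], 'gripper_force': 30.003, 'opening': 0.016}
```

Emit:
{"name": "step_arm", "arguments": {
  "steps": [
    [[0, 0, -0.002, 0, 0, 0.2], [0, 0, -0.005, 0, 0, 0.4], [0, 0, -0.007, 0, 0, 0.6], [0, 0, -0.01, 0, 0, 0.8], [0, 0, -0.012, 0, 0, 0.95], [0, 0, -0.012, 0, 0, 1.0]]
  ]
}}

```text
clock: 11.7
tool_pos: [0.4725, -0.2695, 0.04]
orientation: [179.9, -0.2, -144.2]
force: [-4.8, -3.1, 3.0]
opening: 0.0159
gripper_force: 30.0
```

Emit:
{"name": "step_arm", "arguments": {
  "steps": [
    [[0, 0, 0, 0, 0, 0.04], [0, 0, 0, 0, 0, 0.08], [0, 0, 0, 0, 0, 0.1], [0, 0, 0, 0, 0, 0.1]]
  ]
}}

```text
clock: 12.1
tool_pos: [0.4725, -0.2695, 0.04]
orientation: [179.9, -0.2, -146.9]
force: [-5.5, -2.5, 3.6]
opening: 0.0156
gripper_force: 30.4
```

Run:
```python
from h import *
o=get_obs(); print({k:np.round(v,3).tolist() for k,v in o.items() if k!='tau'})
```

```text
{'clock': 12.1, 'joint_pos': [-9.01, 16.824, -26.72, 0.063, -46.659, -47.926], 'qvel': [-0.032, 0.031, 0.067, 0.107, -0.022, 0.572], 'tool_pos': [0.472, -0.269, 0.04], 'orientation': [179.897, -0.182, -146.893], 'force': [-5.482, -2.524, 3.564], 'moment': [-0.947, 2.073, 0.624], 'gripper_force': 30.364, 'opening': 0.016}
```

The moment rose to 0.62 N m at 146°, so the knob is at its stop. I release, rise and then measure the bar again.

Emit:
{"name": "step_arm", "arguments": {
  "steps": [
    [[0, 0, 0, 0, 0, 0], [0, 0, 0, 0, 0, 0], [0, 0, 0, 0, 0, 0], [0, 0, 0, 0, 0, 0]]
  ],
  "jaw": 130
}}

```text
clock: 12.5
tool_pos: [0.4749, -0.2691, 0.0402]
orientation: [-180.0, 0.0, -147.1]
force: [0.7, -0.5, -0.6]
opening: 0.0406
gripper_force: 0.0
```

Emit:
{"name": "step_arm", "arguments": {
  "steps": [
    [[0, 0, -0.2, 0, 0, 0], [0, 0, -0.5, 0, 0, 0], [0, 0, -0.9, 0, 0, 0], [0, 0, -0.9, 0, 0, 0]]
  ]
}}

```text
clock: 12.9
tool_pos: [0.4781, -0.2703, 0.1357]
orientation: [-179.6, 0.3, -147.0]
force: [-0.0, -0.4, 0.0]
opening: 0.0422
gripper_force: 0.0
```

Run:
```python
from h import *
o=get_obs(); print({k:np.round(v,3).tolist() for k,v in o.items() if k!='tau'})
print(rel(o["tool_pos"],o["orientation"],[.4771,-.1423,.10],[180,0,-91.2],2).tolist())
p,d=snapshot("side"); np.savez("side4.npz",p=p,d=d); W=cloud("side",d)
t,d=snapshot("top"); np.savez("top4.npz",p=t,d=d)
a=cv2.resize(p[180:300,210:320,::-1],(550,600),interpolation=cv2.INTER_CUBIC); b=cv2.resize(t[190:260,360:480,::-1],(800,467)[:2],interpolation=cv2.INTER_CUBIC)
cv2.imwrite("pics/s4.png",a); cv2.imwrite("pics/t4.png",b)
```

```text
{'clock': 12.9, 'joint_pos': [-8.967, 10.844, -20.175, 0.113, -58.467, -48.122], 'qvel': [-0.017, 2.349, -4.257, -1.867, 4.44, -0.086], 'tool_pos': [0.478, -0.27, 0.136], 'orientation': [-179.585, 0.319, -147.03], 'force': [-0.04, -0.444, 0.011], 'moment': [0.005, -0.057, 0.029], 'gripper_force': 0.0, 'opening': 0.042}
[[-0.343, 0.541, 0.176, -0.009, 0.002, -0.974], [-0.556, 0.317, 0.178, -0.009, 0.002, -0.974]]
```

View pics/s4.png

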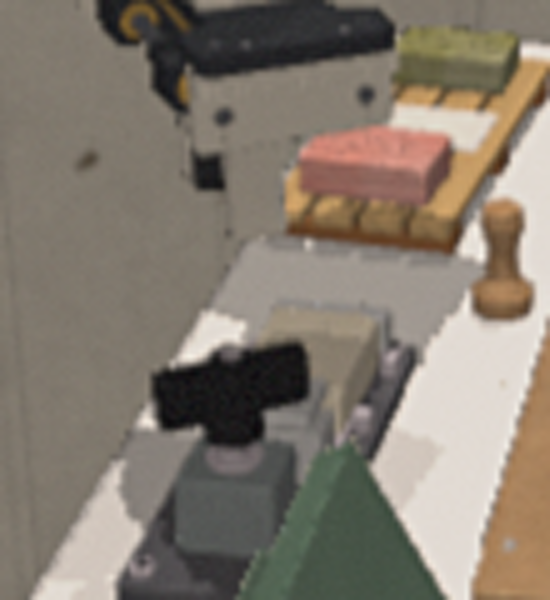

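The side view shows the wing turned and raised at s4 (230,385), the bar free at (320,345), and the rack unchanged. In the robot's frame the knob axis came out at about (472,-270), which is 2 mm off the camera estimate. I measure the bar.

Run:
```python
from h import *
z=np.load("top4.npz"); W=cloud("top",z["d"])
s=z["p"].astype(int)
print("top bar px",s[226,397],W[226,397].round(3), "rack",W[225,266].round(3))
m=((W[...,2]>.035)&(W[...,2]<.047)&(W[...,0]>.42)&(W[...,0]<.53)&(W[...,1]>-.25)&(W[...,1]<-.08)).astype(np.uint8)
print(m.sum()); 
if m.sum()>200: print("top",rect("top",m,.041))
for f in("side0.npz","side4.npz"):
    z=np.load(f); W=cloud("side",z["d"]); p=z["p"].astype(int)
    m=((W[...,2]>.037)&(W[...,2]<.046)&(W[...,0]>.43)&(W[...,0]<.53)&(W[...,1]>-.20)&(W[...,1]<-.09)&(p[...,0]-p[...,2]>18)).astype(np.uint8)
    print(f,m.sum(),rect("side",m,.041),W[m>0].mean(0).round(4),np.percentile(W[m>0],[2,98],axis=0).round(3).tolist())
```

```text
top bar px [92 78 66] [ 0.463 -0.045  0.623] rack [0.47  0.175 0.027]
0
side0.npz 230 (array([ 475.4, -148.8,   82.2,   54.7,   88.6]), (260, 241, 25, 18)) [ 0.4774 -0.137   0.0405] [[0.449, -0.18, 0.038], [0.501, -0.108, 0.043]]
side4.npz 217 (array([ 475.3, -149. ,   81.6,   54.7,   88.5]), (261, 241, 24, 18)) [ 0.4799 -0.1379  0.0407] [[0.45, -0.18, 0.038], [0.501, -0.108, 0.043]]
```

Run:
```python
from h import *
q=lambda x,y:[365+x/7-.5,200+y/7-.5]
print("bar far-end corners",ray("top",[q(116,97),q(113,257)],.041).round(4).tolist(), "stop side", ray("top",[q(65,90),q(60,258),q(110,90),q(105,258)],.036).round(4).tolist())
print("plate corners",ray("top",[q(40,58),q(712,80),q(712,320),q(32,290)],.012).round(4).tolist())
o=get_obs()
print(rel(o["tool_pos"],o["orientation"],[.476,-.144,.07],[180,0,-91.2],2).tolist())
```

```text
bar far-end corners [[0.5038, -0.1052, 0.041], [0.4492, -0.1044, 0.041]] stop side [[0.5061, -0.0883, 0.036], [0.4484, -0.0869, 0.036], [0.5064, -0.1037, 0.036], [0.4487, -0.1023, 0.036]]
plate corners [[0.5187, -0.0819, 0.012], [0.5153, -0.3175, 0.012], [0.4316, -0.3159, 0.012], [0.4368, -0.0797, 0.012]]
[[-0.341, 0.524, 0.306, -0.003, 0.001, -0.976], [-0.547, 0.303, 0.307, -0.003, 0.001, -0.976]]
```

Run:
```python
from h import *
o=get_obs()
print(rel(o["tool_pos"],o["orientation"],[.475,-.1455,.10],[180,0,-91.1],2).tolist())
```

```text
[[-0.334, 0.52, 0.156, -0.003, 0.001, -0.977], [-0.539, 0.303, 0.157, -0.003, 0.001, -0.977]]
```

Emit:
{"name": "step_arm", "arguments": {
  "steps": [
    [[-0.16, 0.26, 0.08, 0, 0, -0.3], [-0.334, 0.52, 0.156, 0, 0, -0.6], [-0.334, 0.52, 0.156, 0, 0, -0.977], [-0.334, 0.52, 0.156, 0, 0, -0.977]]
  ],
  "jaw": 0
}}

```text
clock: 13.4
tool_pos: [0.4736, -0.2063, 0.1133]
orientation: [179.9, -0.0, -118.7]
force: [-0.1, -0.1, 0.4]
opening: 0.0692
gripper_force: 0.0
```

Emit:
{"name": "step_arm", "arguments": {
  "steps": [
    [[-0.27, 0.15, 0.08, 0, 0, -0.3], [-0.539, 0.303, 0.157, 0, 0, -0.6], [-0.539, 0.303, 0.157, 0, 0, -0.977], [-0.539, 0.303, 0.157, 0, 0, -0.977], [-0.539, 0.303, 0.157, 0, 0, -0.977]]
  ]
}}

```text
clock: 13.9
tool_pos: [0.4735, -0.1451, 0.0978]
orientation: [179.9, 0.0, -91.1]
force: [-0.1, 0.3, -0.2]
opening: 0.0876
gripper_force: 0.0
```

Run:
```python
from h import *
o=get_obs(); print({k:np.round(v,3).tolist() for k,v in o.items() if k!='tau'})
print(rel(o["tool_pos"],o["orientation"],[.475,-.1455,.02],[180,0,-91.1],1).tolist())
```

```text
{'clock': 13.9, 'joint_pos': [5.731, 8.444, -28.8, -0.019, -52.86, -6.802], 'qvel': [-0.562, -0.09, 0.367, 0.032, -0.216, -3.274], 'tool_pos': [0.473, -0.145, 0.098], 'orientation': [179.895, 0.003, -91.083], 'force': [-0.112, 0.302, -0.242], 'moment': [-0.002, 0.086, -0.029], 'gripper_force': 0.0, 'opening': 0.088}
[[0.003, -0.017, 0.778, 0.004, 0.0, 0.001]]
```

Emit:
{"name": "step_arm", "arguments": {
  "steps": [
    [[0.001, -0.005, 0.3, 0, 0, 0], [0.003, -0.015, 0.6, 0.003, 0, 0], [0.003, -0.015, 0.78, 0.003, 0, 0], [0.003, -0.015, 0.78, 0.003, 0, 0]]
  ]
}}

```text
clock: 14.3
tool_pos: [0.473, -0.1461, 0.018]
orientation: [179.7, -0.0, -91.3]
force: [-0.1, 0.4, -0.1]
opening: 0.088
gripper_force: 0.0
```

Emit:
{"name": "step_arm", "arguments": {
  "steps": [
    [[0, 0, 0.1, 0, 0, 0], [0, 0, 0.2, 0, 0, 0], [0, 0, 0.3, 0, 0, 0], [0, 0, 0.37, 0, 0, 0], [0, 0, 0.4, 0, 0, 0], [0, 0, 0.4, 0, 0, 0]]
  ]
}}

```text
clock: 14.9
tool_pos: [0.4755, -0.1459, -0.0195]
orientation: [-180.0, -0.0, -91.1]
force: [-0.8, -0.3, -0.5]
opening: 0.0878
gripper_force: 0.0
```

Run:
```python
from h import *
o=get_obs(); print({k:np.round(v,3).tolist() for k,v in o.items() if k!='tau'})
p,d=snapshot("side"); np.savez("side5.npz",p=p,d=d); W=cloud("side",d)
cv2.imwrite("pics/s5.png",cv2.resize(p[180:290,210:320,::-1],(600,600),interpolation=cv2.INTER_CUBIC))
```

```text
{'clock': 14.9, 'joint_pos': [5.64, 18.008, -35.992, 0.017, -35.959, -6.8], 'qvel': [0.087, -0.696, 0.515, 0.173, -0.607, 0.044], 'tool_pos': [0.475, -0.146, -0.02], 'orientation': [-179.959, -0.005, -91.147], 'force': [-0.751, -0.34, -0.471], 'moment': [0.054, 0.063, -0.027], 'gripper_force': 0.0, 'opening': 0.088}
```

Emit:
{"name": "step_arm", "arguments": {
  "steps": [
    [[0, 0, 0, 0, 0, 0], [0, 0, 0, 0, 0, 0], [0, 0, 0, 0, 0, 0], [0, 0, 0, 0, 0, 0], [0, 0, 0, 0, 0, 0], [0, 0, 0, 0, 0, 0], [0, 0, 0, 0, 0, 0], [0, 0, 0, 0, 0, 0]]
  ],
  "jaw": 255
}}

```text
clock: 15.75
tool_pos: [0.4759, -0.1458, -0.019]
orientation: [-179.9, -0.0, -91.1]
force: [-0.8, 1.0, 2.6]
opening: 0.0545
gripper_force: 30.0
```

Run:
```python
from h import *
o=get_obs(); print({k:np.round(v,3).tolist() for k,v in o.items() if k!='tau'})
z=np.load("side5.npz"); W=cloud("side",z["d"]); p=z["p"].astype(int)
m=(W[...,2]>.02)&(W[...,2]<.08)&(W[...,0]>.40)&(W[...,0]<.57)&(W[...,1]>-.20)&(W[...,1]<-.09)
for lo in np.arange(.02,.08,.01):
    s=m&(W[...,2]>=lo)&(W[...,2]<lo+.01)
    for a,b in((.40,.445),(.505,.57)):
        k=s&(W[...,0]>a)&(W[...,0]<b)
        if k.sum()>4: print(round(lo,2),a,k.sum(),np.percentile(W[k],[5,95],axis=0).round(3).tolist())
```

```text
{'clock': 15.75, 'joint_pos': [5.641, 17.954, -35.969, 0.023, -35.977, -6.801], 'qvel': [0.025, -0.065, 0.018, 0.029, 0.041, 0.033], 'tool_pos': [0.476, -0.146, -0.019], 'orientation': [-179.899, -0.001, -91.143], 'force': [-0.8, 1.005, 2.641], 'moment': [0.235, 0.26, -0.019], 'gripper_force': 30.001, 'opening': 0.055}
0.02 0.505 42 [[0.506, -0.181, 0.02], [0.533, -0.122, 0.029]]
0.03 0.4 15 [[0.414, -0.158, 0.033], [0.429, -0.141, 0.04]]
0.03 0.505 26 [[0.519, -0.161, 0.032], [0.533, -0.14, 0.038]]
0.04 0.4 31 [[0.414, -0.159, 0.04], [0.43, -0.14, 0.049]]
0.04 0.505 31 [[0.517, -0.161, 0.04], [0.534, -0.15, 0.05]]
0.05 0.4 42 [[0.411, -0.159, 0.051], [0.43, -0.138, 0.059]]
0.05 0.505 34 [[0.517, -0.16, 0.051], [0.536, -0.15, 0.059]]
0.06 0.4 41 [[0.41, -0.159, 0.062], [0.43, -0.137, 0.069]]
0.06 0.505 29 [[0.517, -0.162, 0.061], [0.538, -0.152, 0.07]]
0.07 0.4 24 [[0.412, -0.161, 0.071], [0.426, -0.142, 0.078]]
0.07 0.505 11 [[0.523, -0.162, 0.071], [0.536, -0.156, 0.074]]
```

Gripped at 54.5 mm, the bar's width. Lifting straight up.

Emit:
{"name": "step_arm", "arguments": {
  "steps": [
    [[0, 0, -0.04, 0, 0, 0], [0, 0, -0.1, 0, 0, 0], [0, 0, -0.2, 0, 0, 0], [0, 0, -0.35, 0, 0, 0], [0, 0, -0.55, 0, 0, 0], [0, 0, -0.75, 0, 0, 0], [0, 0, -0.9, 0, 0, 0], [0, 0, -0.95, 0, 0, 0], [0, 0, -0.95, 0, 0, 0]]
  ]
}}

```text
clock: 16.65
tool_pos: [0.476, -0.1458, 0.0768]
orientation: [-179.8, 0.0, -91.1]
force: [-0.3, 0.2, -1.8]
opening: 0.0541
gripper_force: 30.0
```

Run:
```python
from h import *
o=get_obs(); print({k:np.round(v,3).tolist() for k,v in o.items() if k!='tau'})
print(rel(o["tool_pos"],o["orientation"],[.4700,.1755,.075],[180,0,-5.0],4).tolist())
```

```text
{'clock': 16.65, 'joint_pos': [5.639, 9.929, -30.254, 0.01, -49.614, -6.794], 'qvel': [-0.016, 1.413, -1.302, -0.338, 1.081, 0.008], 'tool_pos': [0.476, -0.146, 0.077], 'orientation': [-179.797, 0.017, -91.149], 'force': [-0.265, 0.202, -1.753], 'moment': [0.029, 0.11, 0.02], 'gripper_force': 29.999, 'opening': 0.054}
[[-0.803, 0.031, 0.005, -0.002, -0.001, -0.752], [-0.758, -0.266, 0.005, -0.002, -0.001, -0.752], [-0.608, -0.525, 0.005, -0.002, -0.001, -0.752], [-0.372, -0.712, 0.005, -0.002, -0.001, -0.752]]
```

Emit:
{"name": "step_arm", "arguments": {
  "steps": [
    [[-0.15, 0.005, 0, 0, 0, -0.15], [-0.4, 0.015, 0, 0, 0, -0.375], [-0.65, 0.025, 0, 0, 0, -0.6], [-0.8, 0.03, 0, 0, 0, -0.752]]
  ]
}}

```text
clock: 17.05
tool_pos: [0.4734, -0.0647, 0.075]
orientation: [180.0, -0.0, -69.3]
force: [0.3, 0.5, -1.8]
opening: 0.0545
gripper_force: 30.0
```

Emit:
{"name": "step_arm", "arguments": {
  "steps": [
    [[-0.25, -0.09, 0, 0, 0, -0.25], [-0.5, -0.18, 0, 0, 0, -0.5], [-0.76, -0.266, 0, 0, 0, -0.752]]
  ]
}}

```text
clock: 17.35
tool_pos: [0.4718, 0.0154, 0.0749]
orientation: [180.0, -0.0, -47.8]
force: [0.7, 1.2, -1.1]
opening: 0.0547
gripper_force: 30.0
```

Emit:
{"name": "step_arm", "arguments": {
  "steps": [
    [[-0.2, -0.175, 0, 0, 0, -0.25], [-0.4, -0.35, 0, 0, 0, -0.5], [-0.608, -0.525, 0, 0, 0, -0.752]]
  ]
}}

```text
clock: 17.65
tool_pos: [0.4702, 0.0957, 0.0749]
orientation: [180.0, -0.0, -26.2]
force: [0.1, -0.1, -0.9]
opening: 0.0548
gripper_force: 30.0
```

Emit:
{"name": "step_arm", "arguments": {
  "steps": [
    [[-0.12, -0.24, 0, 0, 0, -0.25], [-0.24, -0.47, 0, 0, 0, -0.5], [-0.33, -0.63, 0, 0, 0, -0.65], [-0.37, -0.71, 0, 0, 0, -0.752], [-0.37, -0.71, 0, 0, 0, -0.752], [-0.37, -0.71, 0, 0, 0, -0.752]]
  ]
}}

```text
clock: 18.25
tool_pos: [0.469, 0.1745, 0.075]
orientation: [179.9, -0.0, -5.0]
force: [-0.1, -0.2, -1.4]
opening: 0.0545
gripper_force: 30.0
```

Run:
```python
from h import *
o=get_obs(); print({k:np.round(v,3).tolist() for k,v in o.items() if k!='tau'})
t,d=snapshot("top"); np.savez("top6.npz",p=t,d=d); W=cloud("top",d)
p,d=snapshot("side"); np.savez("side6.npz",p=p,d=d)
print([W[v,u].round(3).tolist() for u,v in((229,220),(266,225),(300,229),(397,225),(430,226),(458,227))])
a=cv2.resize(p[150:260,240:340,::-1],(400,440),interpolation=cv2.INTER_CUBIC); b=cv2.resize(t[180:260,195:275,::-1],(400,400),interpolation=cv2.INTER_CUBIC)
b=cv2.copyMakeBorder(b,0,40,0,0,cv2.BORDER_CONSTANT); cv2.imwrite("pics/c6.png",np.hstack([a,b]))
# rack/paper via top0 side of row : refine paper rect by side image at start
z=np.load("side0.npz"); hs=cv2.cvtColor(z["p"],cv2.COLOR_RGB2HSV); m=np.zeros((400,640),np.uint8); m[190:215,280:318]=((hs[...,1]<45)&(hs[...,2]>150))[190:215,280:318]; print("paper side",rect("side",m,.0245))
```

```text
{'clock': 18.25, 'joint_pos': [42.997, 10.424, -29.926, 0.064, -49.687, 41.913], 'qvel': [-0.727, -0.433, -0.153, -0.019, -0.216, -0.016], 'tool_pos': [0.469, 0.175, 0.075], 'orientation': [179.94, -0.012, -5.049], 'force': [-0.141, -0.166, -1.387], 'moment': [-0.141, 0.169, 0.034], 'gripper_force': 29.999, 'opening': 0.055}
[[0.468, 0.126, 0.509], [0.468, 0.142, 0.201], [0.462, 0.088, 0.047], [0.477, -0.148, 0.013], [0.476, -0.219, 0.051], [0.474, -0.267, 0.103]]
paper side (array([470.8, 179. ,  87.5,  52.3, -15.5]), (281, 201, 28, 9))
```

Run:
```python
from h import *
K,R,t=cam("side")
pr=lambda P:(lambda q:(q[:2]/q[2]).round(1))(K@(R@np.array(P)+t))
z=np.load("side6.npz"); W=cloud("side",z["d"]); p=z["p"]
c=np.array([.469,.1745]); a=np.radians(-5.0); ex=np.array([np.cos(a),np.sin(a)]); ey=np.array([-np.sin(a),np.cos(a)])
for h in(.108,.122,.136):
    print(h,[pr((*(c+s*40e-3*ex-27.5e-3*ey),h)).tolist() for s in(-1,1)])
for v in(184,187,190,193): print(v,[f"{u}:{p[v,u].tolist()}:{W[v,u].round(3).tolist()}" for u in list(range(277,284))+list(range(308,318))])
```

```text
0.108 [[278.0, 181.2], [303.7, 183.6]]
0.122 [[277.9, 176.8], [303.7, 179.2]]
0.136 [[277.8, 172.4], [303.7, 174.7]]
184 ['277:[121, 115, 103]:[0.334, 0.531, -0.046]', '278:[123, 115, 105]:[0.338, 0.532, -0.046]', '279:[119, 112, 103]:[0.341, 0.533, -0.046]', '280:[121, 113, 104]:[0.346, 0.529, -0.045]', '281:[121, 115, 104]:[0.349, 0.533, -0.046]', '282:[119, 113, 103]:[0.353, 0.535, -0.046]', '283:[122, 115, 103]:[0.358, 0.529, -0.044]', '308:[121, 115, 104]:[0.457, 0.529, -0.037]', '309:[122, 115, 104]:[0.461, 0.534, -0.039]', '310:[125, 118, 107]:[0.465, 0.533, -0.038]', '311:[123, 115, 106]:[0.468, 0.534, -0.038]', '312:[123, 114, 105]:[0.473, 0.528, -0.036]', '313:[124, 117, 107]:[0.475, 0.54, -0.04]', '314:[122, 115, 105]:[0.48, 0.534, -0.037]', '315:[123, 117, 107]:[0.485, 0.527, -0.035]', '316:[123, 117, 106]:[0.489, 0.529, -0.035]', '317:[123, 115, 105]:[0.492, 0.533, -0.037]']
187 ['277:[121, 114, 103]:[0.333, 0.532, -0.059]', '278:[124, 117, 105]:[0.335, 0.539, -0.062]', '279:[124, 118, 106]:[0.34, 0.536, -0.06]', '280:[123, 117, 106]:[0.346, 0.529, -0.057]', '281:[121, 1
[... 1379 characters left out ...]
278:[122, 115, 104]:[0.337, 0.532, -0.084]', '279:[121, 114, 103]:[0.34, 0.533, -0.084]', '280:[125, 119, 112]:[0.722, -1.114, 0.58]', '281:[138, 132, 126]:[0.395, 0.329, -0.002]', '282:[151, 142, 137]:[0.399, 0.327, -0.001]', '283:[152, 144, 138]:[0.403, 0.323, 0.001]', '308:[104, 98, 76]:[0.505, 0.236, 0.042]', '309:[108, 102, 79]:[0.508, 0.233, 0.043]', '310:[94, 89, 68]:[0.511, 0.238, 0.042]', '311:[72, 70, 53]:[0.512, 0.25, 0.037]', '312:[64, 62, 46]:[0.514, 0.262, 0.032]', '313:[108, 91, 61]:[0.513, 0.289, 0.022]', '314:[169, 135, 87]:[0.517, 0.288, 0.023]', '315:[182, 142, 93]:[0.52, 0.287, 0.023]', '316:[180, 141, 89]:[0.523, 0.29, 0.022]', '317:[184, 143, 92]:[0.527, 0.288, 0.023]']
```

View pics/c6.png

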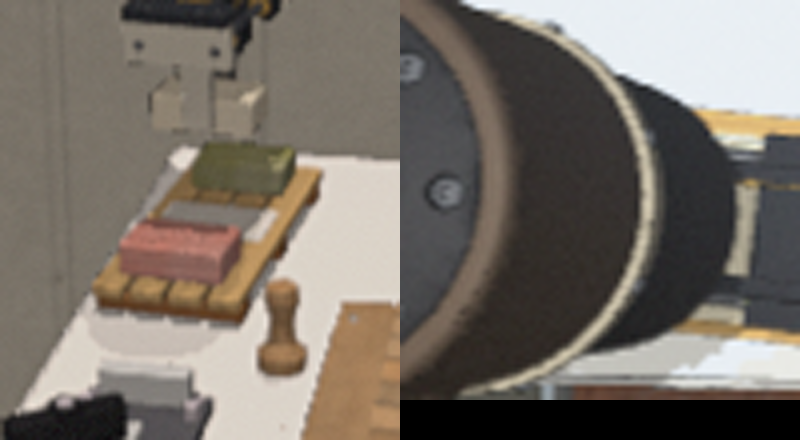

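The bar is held level above the place with ends at c6 x≈152 and 255 (px 278 and 303.7), as expected. The shaded paper lies between the red and green bars. I check the grip offset along the bar's length.

Run:
```python
from h import *
z=np.load("side6.npz"); W=cloud("side",z["d"]); p=z["p"].astype(int)
for v in(176,178,180): print(v,[f"{u}:{p[v,u,0]}-{p[v,u,0]-p[v,u,2]}" for u in range(274,311)])
m=(W[...,1]>.12)&(W[...,1]<.16)&(W[...,2]>.112)&(W[...,2]<.128); P=W[m]
print(len(P),np.percentile(P,[0,2,50,98,100],axis=0).round(4).tolist())
m=(W[...,1]>.10)&(W[...,1]<.135)&(W[...,2]>.14)&(W[...,2]<.155); P=W[m]
print("finger",len(P),np.percentile(P,[0,2,50,98,100],axis=0).round(4).tolist())
o=get_obs(); print(o["tool_pos"],o["orientation"])
# refine paper from top0: edges along its two axes
z=np.load("top0.npz"); hs=cv2.cvtColor(z["p"],cv2.COLOR_RGB2HSV)
m=((hs[...,1]<60)&(hs[...,2]>150)); 
for v in(217,221,225,229,233):
    s=hs[v,246:288,1].astype(float); th=50
    i=[k for k in range(len(s)-1) if (s[k]-th)*(s[k+1]-th)<0]; e=[246+k+(s[k]-th)/(s[k]-s[k+1]) for k in i]; print(v,[(round(x,1),ray("top",[[x,v]],.0245)[0,:2].round(4).tolist()) for x in e])
```

```text
176 ['274:122-17', '275:125-18', '276:121-17', '277:87-13', '278:130-26', '279:142-28', '280:143-29', '281:141-29', '282:141-30', '283:140-29', '284:141-29', '285:129-23', '286:127-20', '287:129-19', '288:128-19', '289:129-19', '290:130-20', '291:129-18', '292:117-17', '293:117-21', '294:141-28', '295:146-30', '296:144-28', '297:145-27', '298:148-29', '299:146-28', '300:148-28', '301:149-28', '302:162-32', '303:127-24', '304:108-20', '305:108-23', '306:108-20', '307:119-18', '308:124-17', '309:122-17', '310:121-15']
178 ['274:122-17', '275:123-17', '276:119-16', '277:110-15', '278:133-26', '279:142-28', '280:142-29', '281:140-28', '282:142-28', '283:142-27', '284:143-29', '285:131-23', '286:127-18', '287:129-19', '288:131-18', '289:129-20', '290:132-19', '291:131-19', '292:117-17', '293:111-16', '294:137-24', '295:143-28', '296:144-28', '297:144-28', '298:141-27', '299:142-26', '300:141-26', '301:140-26', '302:137-26', '303:116-21', '304:107-21', '305:107-21', '306:107-21', '307:118-18', '308:124-17', '309:120-16', '310:123-18']
180 ['274:125-22', '275:121-17', '276:121-18', '277:122
[... 533 characters left out ...]
0.1502, 0.1203], [1.007, 0.1585, 0.1277], [1.0092, 0.1596, 0.128]]
finger 87 [[0.4531, 0.1005, 0.14], [0.4533, 0.1015, 0.1403], [1.0069, 0.1106, 0.1473], [1.0264, 0.1318, 0.1547], [1.0267, 0.1331, 0.155]]
[0.46923689 0.17426348 0.07540182] [ 1.79963807e+02 -4.11609919e-02 -5.07199497e+00]
217 [(np.float64(253.7), [0.4896, 0.2063]), (np.float64(278.3), [0.4908, 0.1452])]
221 [(np.float64(253.2), [0.4797, 0.2072]), (np.float64(277.8), [0.4809, 0.146])]
225 [(np.float64(252.7), [0.4698, 0.2081]), (np.float64(277.9), [0.4711, 0.1454])]
229 [(np.float64(252.3), [0.46, 0.2086]), (np.float64(276.8), [0.4612, 0.148])]
233 [(np.float64(251.7), [0.4501, 0.2097]), (np.float64(276.4), [0.4514, 0.1486])]
```

Emit:
{"name": "step_arm", "arguments": {
  "steps": [
    [[0, -0.009, 0.1, 0, 0, 0], [0, -0.009, 0.25, 0, 0, 0], [0, -0.009, 0.4, 0, 0, 0], [0, -0.009, 0.55, 0, 0, 0], [0, -0.009, 0.65, 0, 0, 0], [0, -0.009, 0.72, 0, 0, 0], [0, -0.009, 0.74, 0, 0, 0], [0, -0.009, 0.75, 0, 0, 0], [0, -0.009, 0.75, 0, 0, 0], [0, -0.009, 0.75, 0, 0, 0]]
  ]
}}

```text
clock: 19.35
tool_pos: [0.4701, 0.1763, 0.0014]
orientation: [-180.0, -0.1, -5.0]
force: [0.3, -0.0, -1.8]
opening: 0.0545
gripper_force: 30.0
```

Run:
```python
from h import *
o=get_obs(); print({k:np.round(v,4).tolist() for k,v in o.items() if k!='tau'})
print(rel(o["tool_pos"],o["orientation"],[.4693,.1752,-.0045],[180,0,-5.0],1).tolist())
p,d=snapshot("side"); np.savez("side7.npz",p=p,d=d); W=cloud("side",d)
K,R,t=cam("side"); c=np.array([.4693,.1752]);a=np.radians(-5.0); ex=np.array([np.cos(a),np.sin(a)]); ey=np.array([-np.sin(a),np.cos(a)])
m=(W[...,1]>.13)&(W[...,1]<.16)&(W[...,0]>.42)&(W[...,0]<.53)&(W[...,2]>.028); 
print(m.sum(),np.percentile(W[m],[1,99],axis=0).round(4).tolist())
```

```text
{'clock': 19.35, 'joint_pos': [43.0686, 16.3946, -34.4231, 0.1021, -39.063, 41.8878], 'qvel': [0.0086, -0.0165, -0.072, 0.0826, 0.1465, 0.051], 'tool_pos': [0.4701, 0.1763, 0.0014], 'orientation': [-179.9543, -0.1277, -4.9644], 'force': [0.2564, -0.0233, -1.8122], 'moment': [-0.0705, 0.1867, 0.0157], 'gripper_force': 29.9987, 'opening': 0.0545}
[[-0.008, 0.012, 0.059, -0.002, -0.004, 0.001]]
2780 [[0.4245, 0.1302, 0.0394], [0.5126, 0.1596, 0.4789]]
```

Emit:
{"name": "step_arm", "arguments": {
  "steps": [
    [[-0.005, 0.008, 0.01, 0, -0.004, 0], [-0.005, 0.008, 0.02, 0, -0.004, 0], [-0.005, 0.008, 0.03, 0, -0.004, 0], [-0.005, 0.008, 0.04, 0, -0.004, 0], [-0.005, 0.008, 0.05, 0, -0.004, 0], [-0.005, 0.008, 0.06, 0, -0.004, 0], [-0.005, 0.008, 0.067, 0, -0.004, 0], [-0.005, 0.008, 0.072, 0, -0.004, 0], [-0.005, 0.008, 0.072, 0, -0.004, 0], [-0.005, 0.008, 0.072, 0, -0.004, 0]]
  ]
}}

```text
clock: 20.4
tool_pos: [0.4693, 0.1752, -0.0064]
orientation: [-180.0, 0.0, -5.0]
force: [0.4, 0.5, -0.4]
opening: 0.0547
gripper_force: 30.0
```

Emit:
{"name": "step_arm", "arguments": {
  "steps": [
    [[0, 0, 0.004, 0, 0, 0], [0, 0, 0.008, 0, 0, 0], [0, 0, 0.008, 0, 0, 0], [0, 0, 0.008, 0, 0, 0]]
  ]
}}

```text
clock: 20.8
tool_pos: [0.4693, 0.1753, -0.007]
orientation: [-180.0, 0.0, -5.0]
force: [-1.3, -0.2, 3.0]
opening: 0.0544
gripper_force: 30.0
```

Contact at +3 N. I release with a small opening, because the neighbouring bars are close, and then rise.

Emit:
{"name": "step_arm", "arguments": {
  "steps": [
    [[0, 0, 0, 0, 0, 0], [0, 0, 0, 0, 0, 0], [0, 0, 0, 0, 0, 0], [0, 0, 0, 0, 0, 0]]
  ],
  "jaw": 70
}}

```text
clock: 21.2
tool_pos: [0.4693, 0.1752, -0.0072]
orientation: [-180.0, 0.0, -5.0]
force: [-0.0, 0.9, 0.0]
opening: 0.0636
gripper_force: 0.0
```

Emit:
{"name": "step_arm", "arguments": {
  "steps": [
    [[0, 0, -0.05, 0, 0, 0], [0, 0, -0.15, 0, 0, 0], [0, 0, -0.3, 0, 0, 0], [0, 0, -0.6, 0, 0, 0], [0, 0, -1, 0, 0, 0], [0, 0, -1, 0, 0, 0], [0, 0, -1, 0, 0, 0]]
  ]
}}

```text
clock: 21.9
tool_pos: [0.4699, 0.1758, 0.0946]
orientation: [-179.8, -0.1, -5.0]
force: [-0.4, -0.0, -0.0]
opening: 0.0635
gripper_force: 0.0
```

Emit:
{"name": "step_arm", "arguments": {
  "steps": [
    [[0, 0.25, -0.5, 0, 0, 0], [0, 0.6, -1, 0, 0, 0], [0, 1, -1, 0, 0, 0], [0, 1, -1, 0, 0, 0]]
  ]
}}

```text
clock: 22.3
tool_pos: [0.4604, 0.0726, 0.1948]
orientation: [-179.9, -0.1, -5.1]
force: [0.0, 1.1, -0.6]
opening: 0.0637
gripper_force: 0.0
```

Emit:
{"name": "step_arm", "arguments": {
  "steps": [
    [[0, 0.5, 0, 0, 0, 0], [0, 1, 0, 0, 0, 0], [0, 1, 0, 0, 0, 0]]
  ]
}}

```text
clock: 22.6
tool_pos: [0.45, -0.0281, 0.1917]
orientation: [179.9, 0.2, -5.2]
force: [0.0, 0.0, -0.2]
opening: 0.0634
gripper_force: 0.0
```

Emit:
{"name": "step_arm", "arguments": {
  "steps": [
    [[0, 0.5, 0, 0, 0, 0], [0, 1, 0, 0, 0, 0], [0, 1, 0, 0, 0, 0], [0, 1, 0, 0, 0, 0]]
  ]
}}

```text
clock: 23.0
tool_pos: [0.4426, -0.1245, 0.1918]
orientation: [-180.0, 0.1, -5.2]
force: [0.9, 1.1, 0.1]
opening: 0.0634
gripper_force: 0.0
```

Run:
```python
from h import *
o=get_obs(); print(o["clock"],o["tool_pos"],o["force"].round(1))
p,d=snapshot("top"); np.savez("top8.npz",p=p,d=d); W=cloud("top",d); z=W[...,2]
hsv=cv2.cvtColor(p,cv2.COLOR_RGB2HSV)
def win(m,x0,x1,y0,y1):
    o=np.zeros(m.shape,np.uint8); o[y0:y1,x0:x1]=m[y0:y1,x0:x1]; return o
print([W[v,u].round(3).tolist() for u,v in((229,220),(266,225),(300,229),(458,227))])
print("bar",rect("top",win((z>.040)&(z<.066),250,284,200,250),.0535))
print("green",rect("top",win((hsv[...,0]>24)&(hsv[...,0]<60)&(hsv[...,1]>50),205,250,195,250),.050))
print("red",rect("top",win(((hsv[...,0]<10)|(hsv[...,0]>170))&(hsv[...,1]>60),280,325,195,250),.049))
print("stamp",rect("top",win((z>.03),330,356,180,205),.06))
for f in("top0.npz","top8.npz"):
    q=np.load(f); dz=cloud("top",q["d"])[...,2]; print(f,"green/red depth",rect("top",win(dz>.038,212,246,200,245),.050)[0],rect("top",win(dz>.038,284,318,205,252),.049)[0])
```

```text
23.0 [ 0.44261282 -0.1244875   0.19179848] [0.9 1.1 0.1]
[[0.48, 0.261, 0.049], [0.461, 0.062, 0.622], [0.459, 0.032, 0.637], [0.462, -0.081, 0.662]]
bar (array([490.3, 170.2,  57.5,  35.9, -88.9]), (254, 209, 25, 16))
green (array([486.6, 263.6,  58.8,  52.9,  -1.9]), (216, 205, 24, 25))
red (array([494.6,  84.4,  52.9,  16.8, -88.9]), (291, 212, 23, 8))
stamp (array([551.7, -11.5,  23.9,  21.4,   0.9]), (338, 187, 10, 11))
top0.npz green/red depth [477.9 262.5  76.6  54.3  -4.7] [462.   87.3  82.5  55.5  -5.8]
top8.npz green/red depth [469.8 260.3  93.6  80.6   1.3] [456.6  87.1  92.7  79.2   1.3]
```

Emit:
{"name": "step_arm", "arguments": {
  "steps": [
    [[0, 0.5, -0.3, 0, 0, 0], [0, 1, -0.5, 0, 0, 0], [0, 1, -0.5, 0, 0, 0]]
  ]
}}

```text
clock: 23.35
tool_pos: [0.436, -0.2248, 0.2446]
orientation: [179.9, -0.1, -4.9]
force: [0.4, -0.3, -0.4]
opening: 0.0639
gripper_force: 0.0
```

Emit:
{"name": "step_arm", "arguments": {
  "steps": [
    [[0, 0.5, 0, 0, 0, 0], [0, 1, 0, 0, 0, 0], [0, 1, 0, 0, 0, 0]]
  ]
}}

```text
clock: 23.65
tool_pos: [0.4258, -0.3255, 0.2415]
orientation: [-180.0, 0.2, -5.1]
force: [-0.0, 1.2, -0.1]
opening: 0.0633
gripper_force: 0.0
```

Emit:
{"name": "step_arm", "arguments": {
  "steps": [
    [[0, 0.5, 0, 0, 0, 0], [0, 1, 0, 0, 0, 0], [0, 1, 0, 0, 0, 0], [0, 1, 0, 0, 0, 0]]
  ]
}}

```text
clock: 24.05
tool_pos: [0.4178, -0.4219, 0.2413]
orientation: [-179.9, 0.1, -5.0]
force: [-0.2, 1.7, -0.5]
opening: 0.0638
gripper_force: 0.0
```

Run:
```python
from h import *
o=get_obs(); print(o["clock"],o["tool_pos"],o["force"].round(1))
p,d=snapshot("top"); np.savez("top9.npz",p=p,d=d); W=cloud("top",d); z=W[...,2]
hsv=cv2.cvtColor(p,cv2.COLOR_RGB2HSV)
def win(m,x0,x1,y0,y1):
    o=np.zeros(m.shape,np.uint8); o[y0:y1,x0:x1]=m[y0:y1,x0:x1]; return o
print([W[v,u].round(3).tolist() for u,v in((229,220),(266,225),(300,229),(430,227),(458,227))])
print("bar",rect("top",win((z>.041)&(z<.066),250,284,200,250),.0535), np.median(z[220:232,258:274]).round(4),z[212:238:6,258:275:8].round(4).tolist())
print("green",rect("top",win((hsv[...,0]>24)&(hsv[...,0]<60)&(hsv[...,1]>50),205,250,195,250),.050))
print("red",rect("top",win(((hsv[...,0]<10)|(hsv[...,0]>170))&(hsv[...,1]>60),280,325,195,250),.049))
for v in(215,220,225,230,235): print(v,p[v,249:284].mean(1).astype(int).tolist())
```

```text
24.05 [ 0.41783582 -0.42189538  0.24130026] [-0.2  1.7 -0.5]
[[0.48, 0.261, 0.049], [0.47, 0.17, 0.052], [0.462, 0.088, 0.05], [0.473, -0.219, 0.048], [0.474, -0.266, 0.105]]
bar (array([467.9, 172.3,  78.7,  55.9,  -4.8]), (252, 209, 27, 35)) 0.0527 [[0.0512, 0.0506, 0.0508], [0.0522, 0.0529, 0.0538], [0.053, 0.0521, 0.0548], [0.0558, 0.0525, 0.0524], [0.0559, 0.0526, 0.0519]]
green (array([477.9, 263.2,  75.8,  53.7,  -2.6]), (216, 205, 24, 33))
red (array([462.4,  88.5,  76.1,  55.8,  -6. ]), (287, 212, 27, 35))
215 [171, 171, 172, 176, 177, 208, 231, 232, 233, 233, 233, 233, 234, 234, 234, 234, 233, 233, 233, 233, 233, 234, 233, 234, 233, 233, 234, 202, 122, 153, 208, 226, 226, 226, 226]
220 [168, 166, 165, 166, 162, 202, 231, 233, 234, 234, 234, 234, 235, 235, 234, 233, 233, 234, 234, 234, 233, 235, 233, 233, 234, 234, 224, 167, 140, 164, 172, 172, 179, 185, 186]
225 [183, 185, 185, 168, 200, 232, 232, 233, 232, 233, 234, 234, 235, 227, 217, 226, 233, 233, 232, 233, 235, 233, 232, 233, 233, 233, 196, 119, 155, 172, 163, 169, 173, 172, 178]
230 [179, 181, 181, 194, 220, 232, 232, 232, 232, 233, 234, 234, 221, 213, 222, 225, 233, 233, 234, 236, 235, 233, 233, 232, 233, 214, 148, 125, 154, 165, 167, 174, 180, 178, 180]
235 [231, 231, 224, 222, 231, 231, 231, 232, 233, 234, 233, 232, 229, 231, 232, 233, 233, 235, 234, 234, 233, 232, 232, 233, 229, 183, 118, 150, 164, 162, 170, 177, 178, 179, 180]
```

Run:
```python
from h import *
q=np.load("top9.npz"); g=q["p"].mean(2); 
def edge(s,o,th):
    return [o+k+(s[k]-th)/(s[k]-s[k+1]) for k in range(len(s)-1) if (s[k]-th)*(s[k+1]-th)<0]
ex=np.array([np.cos(np.radians(-5)),np.sin(np.radians(-5))]); ey=np.array([-ex[1],ex[0]])
c0=np.array([.4702,.1759])
R=[]
for v in range(213,238,2):
    e=[x for x in edge(g[v,262:284],262,190)][:1]
    if e: w=ray("top",[[e[0],v]],.0535)[0,:2]; R.append((w-c0)@ey*1000)
print("right edge along row rel. to row middle (want -27.5):",np.round(R,1))
for u in(258,262,266,270):
    s=g[196:252,u]; e=edge(s,196,205); print(u,[(round(x,1),((ray("top",[[u,x]],.0535)[0,:2]-c0)@ex*1000).round(1),((ray("top",[[u,x]],.0245)[0,:2]-c0)@ex*1000).round(1)) for x in e], q["p"][206:214,u].mean(1).astype(int).tolist(),q["p"][238:248,u].mean(1).astype(int).tolist())
q0=np.load("top0.npz"); g0=q0["p"].mean(2)
print("paper alone:")
for u in(258,262,266,270):
    e=edge(g0[196:252,u],196,205); print(u,[(round(x,1),((ray("top",[[u,x]],.0245)[0,:2]-c0)@ex*1000).round(1)) for x in e])
s=q0["p"].astype(int)
for v in (217,221,225,229,233):
    e=edge(s[v,246:288,2],246,190); print(v,[(((ray("top",[[x,v]],.0245)[0,:2]-c0)@ey*1000).round(1)) for x in e])
```

```text
right edge along row rel. to row middle (want -27.5): [-27.5 -27.7 -28.  -27.7 -27.8 -27.6 -28.1 -28.1 -27.6 -27.7 -28.  -28.
 -27.9]
258 [(np.float64(201.6), np.float64(54.1), np.float64(55.9)), (np.float64(205.9), np.float64(43.8), np.float64(45.2)), (np.float64(241.3), np.float64(-40.0), np.float64(-41.4)), (np.float64(246.8), np.float64(-53.0), np.float64(-54.8))] [208, 234, 233, 222, 233, 233, 233, 232] [233, 234, 232, 227, 153, 180, 170, 171, 182, 209]
262 [(np.float64(201.8), np.float64(54.5), np.float64(56.3)), (np.float64(206.3), np.float64(43.7), np.float64(45.2)), (np.float64(209.0), np.float64(37.4), np.float64(38.6)), (np.float64(209.0), np.float64(37.3), np.float64(38.5)), (np.float64(242.1), np.float64(-40.9), np.float64(-42.3)), (np.float64(247.4), np.float64(-53.1), np.float64(-54.9))] [194, 228, 232, 204, 234, 234, 233, 234] [232, 231, 231, 230, 211, 162, 174, 169, 172, 186]
266 [(np.float64(202.6), np.float64(53.6), np.float64(55.3)), (np.float64(206.8), np.float64(43.7), np.float64(45.1)), (np.float64(242.2), np.float64(-40.0), np.float64(-41.4)), (np.float64(247.
[... 558 characters left out ...]
]
262 [(np.float64(201.7), np.float64(56.5)), (np.float64(206.4), np.float64(44.9)), (np.float64(242.3), np.float64(-42.7)), (np.float64(247.4), np.float64(-55.1))]
266 [(np.float64(202.6), np.float64(55.5)), (np.float64(206.9), np.float64(44.8)), (np.float64(242.7), np.float64(-42.5)), (np.float64(247.8), np.float64(-54.9))]
270 [(np.float64(202.5), np.float64(56.8)), (np.float64(207.3), np.float64(44.9)), (np.float64(243.5), np.float64(-43.5)), (np.float64(248.4), np.float64(-55.2))]
217 [np.float64(31.7), np.float64(-28.5)]
221 [np.float64(31.2), np.float64(-28.3)]
225 [np.float64(31.6), np.float64(-28.8)]
229 [np.float64(31.3), np.float64(-28.0)]
233 [np.float64(31.4), np.float64(-28.1)]
```

The bar lies flat and square (-4.8°) but about 2 mm short of the paper's centre in both x and y. There is time, so I go back, regrip and move it by 2 mm.

Emit:
{"name": "step_arm", "arguments": {
  "steps": [
    [[0, -0.5, 0, 0, 0, 0], [0, -1, 0, 0, 0, 0], [0, -1, 0, 0, 0, 0]]
  ]
}}

```text
clock: 24.4
tool_pos: [0.4269, -0.3171, 0.2436]
orientation: [-179.9, -0.1, -4.6]
force: [1.4, -0.8, 0.6]
opening: 0.0634
gripper_force: 0.0
```

Emit:
{"name": "step_arm", "arguments": {
  "steps": [
    [[0, -0.5, 0, 0, 0, 0], [0, -1, 0, 0, 0, 0], [0, -1, 0, 0, 0, 0]]
  ]
}}

```text
clock: 24.7
tool_pos: [0.4354, -0.2177, 0.2435]
orientation: [-179.9, -0.1, -4.6]
force: [0.2, -0.6, 0.6]
opening: 0.0637
gripper_force: 0.0
```

Emit:
{"name": "step_arm", "arguments": {
  "steps": [
    [[0, -0.5, 0, 0, 0, 0], [0, -1, 0, 0, 0, 0], [0, -1, 0, 0, 0, 0]]
  ]
}}

```text
clock: 25.0
tool_pos: [0.4439, -0.1184, 0.2434]
orientation: [-179.9, -0.1, -4.6]
force: [1.0, -0.5, 0.7]
opening: 0.0635
gripper_force: 0.0
```

Emit:
{"name": "step_arm", "arguments": {
  "steps": [
    [[0, -0.5, 0, 0, 0, 0], [0, -1, 0, 0, 0, 0], [0, -1, 0, 0, 0, 0]]
  ]
}}

```text
clock: 25.3
tool_pos: [0.4524, -0.0192, 0.2431]
orientation: [-179.9, -0.0, -4.6]
force: [-0.3, 0.5, -0.2]
opening: 0.0638
gripper_force: 0.0
```

Emit:
{"name": "step_arm", "arguments": {
  "steps": [
    [[0, -0.5, 0, 0, 0, 0], [0, -1, 0.2, 0, 0, 0], [0, -1, 0.5, 0, 0, 0], [0, -1, 0.5, 0, 0, 0]]
  ]
}}

```text
clock: 25.7
tool_pos: [0.458, 0.0759, 0.1895]
orientation: [179.8, 0.4, -4.8]
force: [-0.3, -0.8, -0.6]
opening: 0.0637
gripper_force: 0.0
```

Emit:
{"name": "step_arm", "arguments": {
  "steps": [
    [[0, -0.5, 0.3, 0, 0, 0], [0, -1, 0.7, 0, 0, 0], [0, -1, 0.9, 0, 0, 0], [0, -1, 0.9, 0, 0, 0], [0, -1, 0.9, 0, 0, 0], [0, -1, 0.9, 0, 0, 0]]
  ]
}}

```text
clock: 26.3
tool_pos: [0.4704, 0.1748, 0.1047]
orientation: [-179.9, -0.1, -5.0]
force: [0.3, -0.0, 0.6]
opening: 0.0639
gripper_force: 0.0
```

Run:
```python
from h import *
o=get_obs(); print(o["clock"],o["tool_pos"],o["orientation"],o["force"].round(1))
print(rel(o["tool_pos"],o["orientation"],[.4693,.1752,.045],[180,0,-5.0],1).tolist())
```

```text
26.3 [0.47036069 0.1748484  0.10473212] [-1.79923319e+02 -8.35514291e-02 -4.99016374e+00] [ 0.3 -0.   0.6]
[[-0.012, -0.002, 0.597, -0.003, -0.003, 0.0]]
```

Emit:
{"name": "step_arm", "arguments": {
  "steps": [
    [[-0.005, -0.001, 0.2, 0, 0, 0], [-0.01, -0.002, 0.4, -0.003, -0.003, 0], [-0.01, -0.002, 0.6, -0.003, -0.003, 0], [-0.01, -0.002, 0.6, -0.003, -0.003, 0], [-0.01, -0.002, 0.6, -0.003, -0.003, 0], [-0.01, -0.002, 0.6, -0.003, -0.003, 0]]
  ]
}}

```text
clock: 26.9
tool_pos: [0.4694, 0.1759, 0.0446]
orientation: [-180.0, -0.0, -5.0]
force: [-0.6, -0.3, 0.2]
opening: 0.0639
gripper_force: 0.0
```

Run:
```python
from h import *
o=get_obs(); print(o["clock"],o["tool_pos"],o["orientation"],o["force"].round(1))
print(rel(o["tool_pos"],o["orientation"],[.4693,.1752,-.0065],[180,0,-5.0],1).tolist())
```

```text
26.9 [0.46943377 0.17589517 0.04464266] [-1.79974121e+02 -6.74511189e-03 -4.98695323e+00] [-0.6 -0.3  0.2]
[[-0.001, 0.007, 0.511, -0.001, -0.0, 0.0]]
```

Descend, grip, lift 4 mm, shift +2.2 mm in x and +2 mm in y.

Emit:
{"name": "step_arm", "arguments": {
  "steps": [
    [[0, 0.005, 0.1, 0, 0, 0], [0, 0.005, 0.2, 0, 0, 0], [0, 0.005, 0.3, 0, 0, 0], [0, 0.005, 0.4, 0, 0, 0], [0, 0.005, 0.48, 0, 0, 0], [0, 0.005, 0.505, 0, 0, 0], [0, 0.005, 0.505, 0, 0, 0]]
  ]
}}

```text
clock: 27.6
tool_pos: [0.4678, 0.1747, -0.0083]
orientation: [179.9, 0.2, -5.0]
force: [0.4, 0.4, 0.5]
opening: 0.0637
gripper_force: 0.0
```

Emit:
{"name": "step_arm", "arguments": {
  "steps": [
    [[0, 0, 0, 0, 0, 0], [0, 0, 0, 0, 0, 0], [0, 0, 0, 0, 0, 0], [0, 0, 0, 0, 0, 0], [0, 0, 0, 0, 0, 0]]
  ],
  "jaw": 255
}}

```text
clock: 28.1
tool_pos: [0.4684, 0.1752, -0.0073]
orientation: [179.9, 0.1, -5.0]
force: [-0.2, 0.5, 1.6]
opening: 0.0546
gripper_force: 30.0
```

Emit:
{"name": "step_arm", "arguments": {
  "steps": [
    [[0, 0, -0.02, 0, 0, 0], [0, 0, -0.04, 0, 0, 0], [0, 0, -0.04, 0, 0, 0], [0, 0, -0.04, 0, 0, 0]]
  ]
}}

```text
clock: 28.5
tool_pos: [0.4681, 0.1749, -0.0036]
orientation: [179.9, 0.1, -5.0]
force: [-0.1, -0.9, -0.6]
opening: 0.0545
gripper_force: 30.0
```

Run:
```python
from h import *
o=get_obs(); print(o["clock"],o["tool_pos"],o["orientation"],o["force"].round(1))
print(rel(o["tool_pos"],o["orientation"],[.4715,.1772,-.0070],[180,0,-5.0],1).tolist())
```

```text
28.5 [ 0.46813787  0.17491819 -0.0036317 ] [ 1.79923263e+02  1.14284873e-01 -4.97846955e+00] [-0.1 -0.9 -0.6]
[[0.032, -0.026, 0.034, 0.003, 0.004, 0.001]]
```

Emit:
{"name": "step_arm", "arguments": {
  "steps": [
    [[0.01, -0.01, 0, 0, 0, 0], [0.022, -0.023, 0, 0.003, 0.004, 0], [0.022, -0.023, 0, 0.003, 0.004, 0], [0.022, -0.023, 0.01, 0.003, 0.004, 0], [0.022, -0.023, 0.02, 0.003, 0.004, 0], [0.022, -0.023, 0.028, 0.003, 0.004, 0], [0.022, -0.023, 0.032, 0.003, 0.004, 0], [0.022, -0.023, 0.032, 0.003, 0.004, 0], [0.022, -0.023, 0.032, 0.003, 0.004, 0]]
  ]
}}

```text
clock: 29.4
tool_pos: [0.4705, 0.1771, -0.0068]
orientation: [-180.0, -0.0, -5.0]
force: [0.0, 0.3, -1.6]
opening: 0.0547
gripper_force: 30.0
```

Emit:
{"name": "step_arm", "arguments": {
  "steps": [
    [[0, 0, 0.004, 0, 0, 0], [0, 0, 0.007, 0, 0, 0], [0, 0, 0.007, 0, 0, 0]]
  ]
}}

```text
clock: 29.7
tool_pos: [0.4706, 0.1771, -0.0073]
orientation: [-180.0, -0.0, -5.0]
force: [-1.9, 0.5, 3.2]
opening: 0.0547
gripper_force: 30.0
```

Contact again. Release, rise and clear away.

Emit:
{"name": "step_arm", "arguments": {
  "steps": [
    [[0, 0, 0, 0, 0, 0], [0, 0, 0, 0, 0, 0], [0, 0, 0, 0, 0, 0], [0, 0, 0, 0, 0, 0]]
  ],
  "jaw": 70
}}

```text
clock: 30.1
tool_pos: [0.4706, 0.177, -0.0076]
orientation: [-180.0, -0.0, -5.0]
force: [-0.0, 0.3, -0.5]
opening: 0.0637
gripper_force: 0.0
```

Emit:
{"name": "step_arm", "arguments": {
  "steps": [
    [[0, 0, -0.05, 0, 0, 0], [0, 0, -0.15, 0, 0, 0], [0, 0, -0.3, 0, 0, 0], [0, 0, -0.6, 0, 0, 0], [0, 0, -1, 0, 0, 0], [0, 0, -1, 0, 0, 0], [0, 0, -1, 0, 0, 0]]
  ]
}}

```text
clock: 30.8
tool_pos: [0.4712, 0.1777, 0.0942]
orientation: [-179.8, -0.1, -5.0]
force: [0.1, -0.5, -0.1]
opening: 0.0636
gripper_force: 0.0
```

Emit:
{"name": "step_arm", "arguments": {
  "steps": [
    [[0, 0.25, -0.5, 0, 0, 0], [0, 0.6, -1, 0, 0, 0], [0, 1, -1, 0, 0, 0], [0, 1, -1, 0, 0, 0]]
  ]
}}

```text
clock: 31.2
tool_pos: [0.4616, 0.0744, 0.1943]
orientation: [-179.9, -0.1, -5.1]
force: [0.2, 0.1, -1.3]
opening: 0.0637
gripper_force: 0.0
```

Emit:
{"name": "step_arm", "arguments": {
  "steps": [
    [[0, 0.5, -0.3, 0, 0, 0], [0, 1, -0.5, 0, 0, 0], [0, 1, -0.5, 0, 0, 0]]
  ]
}}

```text
clock: 31.5
tool_pos: [0.453, -0.0248, 0.2438]
orientation: [-180.0, -0.1, -5.1]
force: [-0.2, 0.8, 0.0]
opening: 0.0636
gripper_force: 0.0
```

Emit:
{"name": "step_arm", "arguments": {
  "steps": [
    [[0, 0.5, 0, 0, 0, 0], [0, 1, 0, 0, 0, 0], [0, 1, 0, 0, 0, 0]]
  ]
}}

```text
clock: 31.8
tool_pos: [0.4429, -0.1259, 0.2411]
orientation: [180.0, 0.2, -5.3]
force: [0.1, 0.9, 0.6]
opening: 0.0634
gripper_force: 0.0
```

Emit:
{"name": "step_arm", "arguments": {
  "steps": [
    [[0, 0.5, 0, 0, 0, 0], [0, 1, 0, 0, 0, 0], [0, 1, 0, 0, 0, 0]]
  ]
}}

```text
clock: 32.1
tool_pos: [0.4345, -0.2251, 0.2408]
orientation: [180.0, 0.2, -5.3]
force: [0.2, 0.0, -0.5]
opening: 0.0635
gripper_force: 0.0
```

Emit:
{"name": "step_arm", "arguments": {
  "steps": [
    [[0, 0.5, 0, 0, 0, 0], [0, 1, 0, 0, 0, 0], [0, 1, 0, 0, 0, 0]]
  ]
}}

```text
clock: 32.4
tool_pos: [0.4263, -0.3243, 0.2404]
orientation: [-180.0, 0.2, -5.2]
force: [-0.7, -0.5, -0.5]
opening: 0.0635
gripper_force: 0.0
```

Emit:
{"name": "step_arm", "arguments": {
  "steps": [
    [[0, 0.5, 0, 0, 0, 0], [0, 1, 0, 0, 0, 0], [0, 1, 0, 0, 0, 0], [0, 1, 0, 0, 0, 0], [0, 1, 0, 0, 0, 0]]
  ]
}}

```text
clock: 32.9
tool_pos: [0.4187, -0.4196, 0.2415]
orientation: [-179.9, 0.1, -5.0]
force: [-0.6, -0.2, 0.0]
opening: 0.0639
gripper_force: 0.0
```

Run:
```python
from h import *
o=get_obs(); print(o["clock"],o["tool_pos"],o["force"].round(1))
p,d=snapshot("top"); W=cloud("top",d); z=W[...,2]; g=p.mean(2)
hsv=cv2.cvtColor(p,cv2.COLOR_RGB2HSV)
def win(m,x0,x1,y0,y1):
    o=np.zeros(m.shape,np.uint8); o[y0:y1,x0:x1]=m[y0:y1,x0:x1]; return o
print("bar",rect("top",win((z>.041)&(z<.066),248,284,200,250),.0535)[0], "top z",np.median(z[220:232,258:274]).round(4))
print("green",rect("top",win((hsv[...,0]>24)&(hsv[...,0]<60)&(hsv[...,1]>50),205,250,195,250),.050)[0])
print("red",rect("top",win(((hsv[...,0]<10)|(hsv[...,0]>170))&(hsv[...,1]>60),280,325,195,250),.049)[0])
print("stamp",rect("top",win((z>.03),330,356,180,205),.06)[0],"wing",rect("top",win((z>.085),440,475,205,250),.1)[0])
def edge(s,o,th): return [o+k+(s[k]-th)/(s[k]-s[k+1]) for k in range(len(s)-1) if (s[k]-th)*(s[k+1]-th)<0]
ex=np.array([np.cos(np.radians(-5)),np.sin(np.radians(-5))]); ey=np.array([-ex[1],ex[0]]); c0=np.array([.4702,.1759])
print(np.round([(ray("top",[[edge(g[v,262:284],262,190)[0],v]],.0535)[0,:2]-c0)@ey*1000 for v in range(213,238,4)],1))
for u in(258,262,266,270): print([((ray("top",[[u,x]],.0535)[0,:2]-c0)@ex*1000).round(1) for x in edge(g[204:246,u],204,205)])
```

```text
32.9 [ 0.41873009 -0.41955517  0.24151876] [-0.6 -0.2  0. ]
bar [470.  174.2  78.5  55.1  -5.2] top z 0.053
green [477.9 263.2  75.8  53.7  -2.6]
red [462.2  88.   76.4  55.8  -7. ]
stamp [551.7 -11.5  23.9  21.4   0.9] wing [ 474.  -267.8   70.9   23.1   37.5]
[-25.7 -25.9 -25.8 -25.8 -26.  -25.8 -26.2]
[np.float64(43.6), np.float64(-38.1), np.float64(-41.3), np.float64(-42.0)]
[np.float64(43.7), np.float64(-41.4)]
[np.float64(43.6), np.float64(-38.2)]
[np.float64(43.6), np.float64(39.5), np.float64(39.2), np.float64(-42.3)]
```

The bar is now centred on the paper to within a millimetre at -5.2°, the neighbours and the middle stamp have not moved, and the wing angle fits fully loose.

```bash
python3 -c "
from plant import *
print(close_job())"
```

```text
the job is handed in; nothing more can be done
None
```

I turned the knob clockwise to its stop and set the bar on the paper, flat, square and centred to about 1 mm by the last top view. I checked that the two row bars and the middle stamp had not moved (not the left-hand stamp), and handed the job in at about 33 s.

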